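Make up the slide-staining carrier

ROBOT

A 7-joint arm with a two-finger parallel gripper is mounted at the origin on the work surface. World frame = base frame: x ahead of the robot, y to its left, z up, the work surface at z = 0. Lengths are in m, angles in rad, forces in N, time in s.
With the tool pointing down it reaches from about 0.4 to 0.9 m from the base axis. Payload 5.5 kg.
Tool frame: the origin (TCP) lies midway between the tips of the shut fingers; the grasp point (between the pads) lies 19 mm behind it; z points along the fingers, x is the direction in which the jaws open and shut, and the axes are right-handed (so a half turn about z gives the same grasp; the last joint's range is limited). The gripper opens to 85 mm and grips with 20 to 120 N. Pads are 22 mm wide; open, the fingers measure 114 mm over their backs; the gripper's body (76 mm by 85 mm) begins 54 mm behind the grasp point. The pads swing forward as they close: fully open they stand 13 mm farther back than shut.
Start: joints at [-0.948, 0.501, -0.427, 1.55, 0.221, 1.138, -0.21], TCP at [0.229, 0.608, 0.231] pointing down, gripper open.
Joint ranges: [-2.88, 2.88], [-0.31, 2.03], [-1.54, 1.56], [0.2, 2.42], [-1.41, 4.55], [0.19, 2.02], [-2.57, 2.57]. Speed limits (rad/s): [2.57, 2.57, 3.14, 3.14, 3.14, 3.14, 3.14].

INTERFACE

Orientations are given as [roll, pitch, yaw] about the fixed x, y, z axes, in that order (R = Rz(yaw) Ry(pitch) Rx(roll)).
In Python, from station import r, vision, spotter gives the robot as it stands.
- The arm moves only by the tool arm_command, never from a script. Its argument "rows" is one flat list of numbers, 6 for each row, row after row: the shift along the tool's x, y, z in mm, then the turn, a rotation vector about the tool's x, y, z in rad. In form: [x, y, z, rx, ry, rz, x, y, z, rx, ry, rz, ...]. A call has exactly 5 rows; each row is the pose to reach, as a shift and turn from the pose commanded when the call began, along the tool's axes at that moment; what a row does not reach only later rows make up. A row lasts 1/12 s, in which the tool goes at most 41.7 mm and 7.16 degrees, less where a joint would pass 70% of its speed; a pose out of reach is approached as far as the arm can. A call with a gripper value outside its range is refused whole. "gripper" is the closure, from 0 (fully open) to 1 (shut), set as the call begins (left out, the last holds). The fingers move at their own pace and stop on an object; "force" is the grip in N (left out, the last holds). Time passes only in rows, so rows that repeat a pose let the fingers close, or fill a call up. It gives the time, the measured TCP pose, the force and the opening at its end, in the units of the state.
- r.get_state(): the state, without advancing time (a new reading comes with each control period).
- vision.camera(name): name is "scene" or "top" or "wrist"; returns a dict with "frame" (480x640x3 uint8, red, green, blue), "fx", "fy", "cx", "cy" (pixels), "eye" and "rotation" of the camera in the world. Camera axes: x right, y down, z forward; pixel columns grow to the right and rows downward; lengths in m; the calibration is good to about 2 mm. A picture is of the moment at which its call begins. There is no depth.
- r.sign_off(): hands the job in, once; it reports no verdict.
Trained networks look in the newest picture that a camera, given by its name, has taken for a name from the list of things; names that differ only in an ending like _2 or _b are one class to them, and where a whole thing is asked for, a point or a joint stands for the part that bears it (a point fixed in the world has none). Each returns a list of dicts, best first, with "confidence" (0 to 1); they miss things now and then, are a little off and sometimes report something else, mostly with a low value. They report only what shows in the picture. A call takes as long as a camera call. They do not tell look-alikes from the thing itself.
- spotter.look_for(camera, query): "location" ([column, row] in pixels, amid what is visible of it).
- spotter.landmark_of(camera, query): "location" ([column, row] in pixels: a listed point, or the origin of a listed thing).
The state is a dict: "time_s": time; "qpos": joint angles; "qvel": joint speeds; "joint_torque": joint torques, N m; "position": TCP position; "tcp_rot": TCP orientation; "wrist_force": force on the tool from outside, world axes, zero at the start; "ft_torque": the same for the moment, N m; "width": opening from 0.0 (shut) to 1.0 (fully open).
Only numpy, scipy, OpenCV 4.12 (cv2) and the standard library are available. Lean on these libraries where they do the work, as an engineer would, in place of code of your own. Each camera call takes 0.05 s, during which the arm holds its last target.

TASK

Make up the slide-staining kit in the metal carrier: put the squat wide bottle in the large square holder, the oblong slide jar in the oblong holder, and the tube with the stepped cap, out of the crowded rack, in the small square holder, each set down gently (not dropped in), standing upright on its holder's floor. Leave the tall slim bottle, the round jar and the other tubes in the rack where they are.

Things in the scene. Friction and masses are not known exactly. Their poses are not given: they have to be found in the camera images.
- squat_bottle_center (a point): Squat white plastic bottle with blue screw cap, 84 mm tall: round body 60 mm in diameter up to 46 mm, sloping shoulder to 56 mm, cap 40 mm in diameter from 58 mm to the top. 105 to 210 g. The point is on its axis half-way up (42 mm above its underside); z is up. Stands on the bench.
- oblong_jar_center (a point): Oblong slide-staining jar, a clear glass block shape with ribbed long sides and a black lid flush with its sides, lid fixed on: 66 mm along its x, 40 mm along its y, 92 mm tall (lid is the top 14 mm). 140 to 280 g. The point is at its centre, 46 mm above its underside; z is up. Stands on the bench at any of a wide range of yaws.
- stepped_tube_center (a point): Self-standing tube with a two-step orange cap, 118 mm tall: body 29 mm in diameter up to 88 mm, lower cap 34 mm in diameter to 104 mm, then a knob 18 mm in diameter. 35 to 70 g. Point: on its axis, 59 mm above its underside; z up. In the middle of the front (robot-side) row of a fixed orange 2 x 3 rack, underside 6 mm above the bench, rack top at 50 mm. Lift straight up 60 mm or more.
- bottle_holder: The large square holder of the carrier, an open grey plastic box fixed in the metal tray: inside 80 x 80 mm, walls 4 mm thick, rim 40 mm above the origin, inner floor 4 mm above the origin. Origin: centre of its underside, 5 mm above the bench. Its z is up; its x runs along the row of holders and its y across the row. The three holders stand in one row, 96 mm apart, in any order.
- jar_holder: The oblong holder of the carrier, an open grey plastic box fixed in the metal tray: inside 86 mm along its x and 60 mm along its y, walls 4 mm thick, rim 40 mm above the origin, inner floor 4 mm above the origin. Origin: centre of its underside, 5 mm above the bench. Its z is up; its x runs along the row of holders and its y across the row.
- tube_holder: The small square holder of the carrier, an open grey plastic box fixed in the metal tray: inside 46 x 46 mm, walls 4 mm thick, rim 55 mm above the origin, inner floor 4 mm above the origin. Origin: centre of its underside, 5 mm above the bench. Its z is up; its x runs along the row of holders and its y across the row.
- slim_bottle_center (a point): Look-alike, to be left alone: tall slim bottle of the same plastic with the same blue cap, body 46 mm in diameter, 130 mm tall. The point is on its axis half-way up.
- round_jar_center (a point): Look-alike, to be left alone: round glass jar with the same black lid, 54 mm in diameter, 92 mm tall. The point is on its axis half-way up.
- plain_tube_a_center (a point): Look-alike, leave alone: tube with a plain flat orange cap, 104 mm tall, cap 34 mm in diameter, 42 mm from the stepped tube on its left (+y side), in the same rack row. Point: on its axis, half-way up. Two more plain tubes, fixed, fill the ends of the back row, 46 mm behind; its middle hole is empty, so fingers fit only in front of and behind the stepped tube, closing across the row.
- plain_tube_b_center (a point): Look-alike, leave alone: tube like plain_tube_a, in the same row 42 mm from the stepped tube on its right (-y side); the line from b to a is the direction of the row. Point: on its axis, half-way up.
There are look-alikes about, which are no part of the job. What is shaped like the part that bears squat_bottle_center but red or yellow is not meant.

How it is judged:
By the outcome, as a careful person would: the job done as asked, in the order asked, and still so for the second after the job is handed in, with the robot touching nothing.
It also fails if it takes over 102 s, if anything falls off the work surface, if the arm or the gripper's body presses on something with over 40 N, if the wrist force passes 120 N, or if a joint passes its speed limit or range.

## Working session

There is one attempt and no reset: what is moved stays moved. The work goes in short steps, Python scripts to look and compute and a tool call to move; the robot and the scene stay as the last step left them, time stands still between calls to the robot, and variables do not carry over. Pictures are saved under pics/ and viewed, and the job is handed in when it is done.

Besides the shell and the picture viewer there is one more tool, called after "Call:" by a JSON object that holds its "op" and its "data", one argument or row to a line. arm_command: Moves the arm, as the interface text tells. Its arguments: {"type":"object","properties":{"rows":{"type":"array","items":{"type":"number"}},"gripper":{"type":"number"},"force":{"type":"number"}},"required":["rows"]}

```bash
mkdir -p pics; ls
python3 - <<'E'
from station import r, vision, spotter
import cv2
s=r.get_state()
print({k:(s[k]) for k in ('time_s','position','tcp_rot','width','wrist_force')})
for n in ('scene','top'):
    c=vision.camera(n); cv2.imwrite(f'pics/{n}0.png',c['frame'][:,:,::-1]); print(n,c['fx'],c['cx'],c['cy'],c['eye'],c['rotation'])
    for q in ['squat_bottle_center','oblong_jar_center','stepped_tube_center','bottle_holder','jar_holder','tube_holder','plain_tube_a_center','plain_tube_b_center','slim_bottle_center','round_jar_center']:
        print(n,q,[([round(v) for v in d['location']],round(d['confidence'],2)) for d in spotter.landmark_of(n,q)])
print(r.get_state()['time_s'])
E
```

```text
pics
{'time_s': 0.0, 'position': array([0.22865544, 0.60772222, 0.23026843]), 'tcp_rot': array([-3.14151088e+00,  1.92795865e-03,  1.21103664e+00]), 'width': 0.9973815577601545, 'wrist_force': array([ 0.2413757 ,  1.12975907, -0.17611755])}
scene 617.1405125727432 322.8256421232468 238.01268374461077 [0.90295158 0.43598327 0.94132319] [-2.53307802  0.0115528   2.25261125]
scene squat_bottle_center [([241, 252], 0.64), ([276, 126], 0.64), ([292, 217], 0.56)]
scene oblong_jar_center [([291, 351], 0.9)]
scene stepped_tube_center [([421, 346], 0.8), ([350, 256], 0.67)]
scene bottle_holder []
scene jar_holder [([178, 206], 0.89)]
scene tube_holder [([142, 239], 0.85)]
scene plain_tube_a_center [([445, 362], 0.84)]
scene plain_tube_b_center [([396, 337], 0.7)]
scene slim_bottle_center [([352, 255], 0.83)]
scene round_jar_center [([205, 295], 0.82)]
top 516.609805950529 321.66020797495383 243.76806166268253 [0.30432124 0.02145479 1.18794915] [-3.01100354  0.02735293 -1.59871684]
top squat_bottle_center [([450, 321], 0.87), ([369, 206], 0.83), ([364, 259], 0.7)]
top oblong_jar_center [([279, 171], 0.93)]
top stepped_tube_center [([209, 226], 0.65), ([447, 219], 0.51)]
top bottle_holder [([452, 256], 0.88)]
top jar_holder [([449, 215], 0.83)]
top tube_holder [([447, 176], 0.89)]
top plain_tube_a_center [([196, 229], 0.82)]
top plain_tube_b_center [([235, 223], 0.51)]
top slim_bottle_center [([294, 254], 0.62), ([452, 255], 0.16)]
top round_jar_center [([357, 162], 0.75)]
1.1
```

View pics/scene0.png

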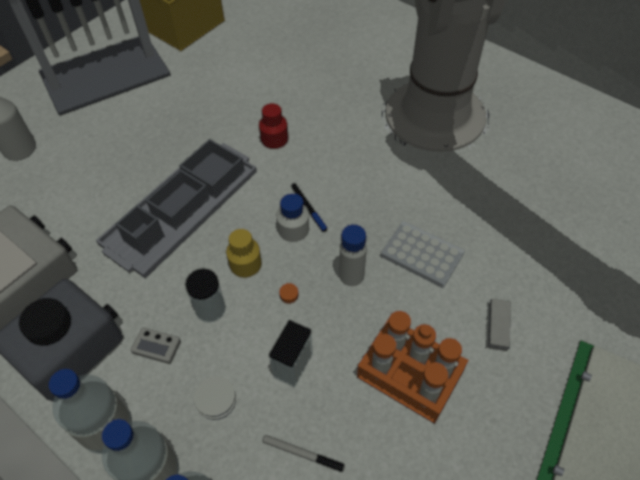

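View pics/top0.png

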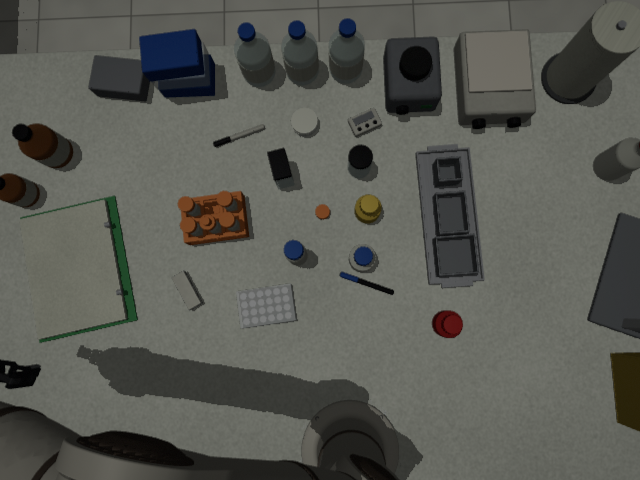

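Top-view candidates for the squat bottle: white with blue cap (363,258), yellow (369,208), red (448,323), and the slim bottle (294,252). I choose (363,258). For the jar: black oblong (280,165) or round (360,157). I choose (280,165). For the tube: front row (188,228), (207,222), (228,218). I choose the middle one with the knob, (207,222). Next I'll measure positions and take close crops.

```bash
cat > h.py <<'E'
import numpy as np, cv2
from scipy.spatial.transform import Rotation as R
def Rc(c):
    a=np.array(c['rotation'],float)
    return a if a.shape==(3,3) else R.from_euler('xyz',a).as_matrix()
def ray(c,p):
    d=np.array([(p[0]-c['cx'])/c['fx'],(p[1]-c['cy'])/c['fy'],1.]); return Rc(c)@d
def atz(c,p,z):
    d=ray(c,p); e=np.array(c['eye']); return e+d*(z-e[2])/d[2]
def proj(c,P):
    q=Rc(c).T@(np.array(P)-np.array(c['eye'])); return np.array([c['cx']+c['fx']*q[0]/q[2],c['cy']+c['fy']*q[1]/q[2]])
def tri(c1,p1,c2,p2):
    A=np.zeros((3,3));b=np.zeros(3)
    for c,p in((c1,p1),(c2,p2)):
        d=ray(c,p);d/=np.linalg.norm(d);M=np.eye(3)-np.outer(d,d);A+=M;b+=M@np.array(c['eye'])
    return np.linalg.solve(A,b)
E
python3 - <<'E'
from station import r, vision, spotter
from h import *
t=vision.camera('top'); s=vision.camera('scene')
def crop(c,x0,y0,x1,y1,k,n):
    f=np.clip(c['frame'][y0:y1,x0:x1].astype(float)*1.6,0,255).astype(np.uint8)
    return cv2.resize(f[:,:,::-1],None,fx=k,fy=k,interpolation=cv2.INTER_CUBIC)
a=crop(t,170,180,290,255,5,0);cv2.imwrite('pics/t_rack.png',a)
cv2.imwrite('pics/t_car.png',crop(t,400,135,500,295,3.7,0))
cv2.imwrite('pics/t_sq.png',crop(t,260,140,400,280,4,0))
cv2.imwrite('pics/s_all.png',crop(s,150,170,350,400,2.6,0))
print('sq',tri(t,[364,259],s,[292,217]),'jar',tri(t,[279,171],s,[291,351]),'tube',tri(t,[209,226],s,[421,346]))
print('a',tri(t,[196,229],s,[445,362]),'b',tri(t,[235,223],s,[396,337]))
for n,p in dict(bh=[452,256],jh=[449,215],th=[447,176]).items(): print(n,atz(t,p,.005))
print('jh,th tri',tri(t,[449,215],s,[178,206]),tri(t,[447,176],s,[142,239]))
E
```

```text
sq [ 0.41873796 -0.04435896  0.0354756 ] jar [0.62490614 0.13754678 0.05461073] tube [0.5002557  0.29253827 0.07261047]
a [0.49484864 0.3295696  0.05679186] b [0.50567736 0.24447214 0.05102092]
bh [ 0.42298233 -0.2478383   0.005     ]
jh [ 0.5183526  -0.24672115  0.005     ]
th [ 0.61089435 -0.24761575  0.005     ]
jh,th tri [ 0.51880732 -0.24724367  0.0059425 ] [ 0.61240946 -0.24892365 -0.00121518]
```

Run:
```python
import cv2,numpy as np
a=cv2.imread('pics/t_car.png');b=cv2.imread('pics/t_sq.png');print(a.shape,b.shape)
h=np.zeros((600,800,3),np.uint8); h[:592,:370]=a; b=cv2.resize(b,(430,430)); h[:430,370:]=b; cv2.imwrite('pics/m1.png',h)
```

```text
(592, 370, 3) (560, 560, 3)
```

View pics/m1.png

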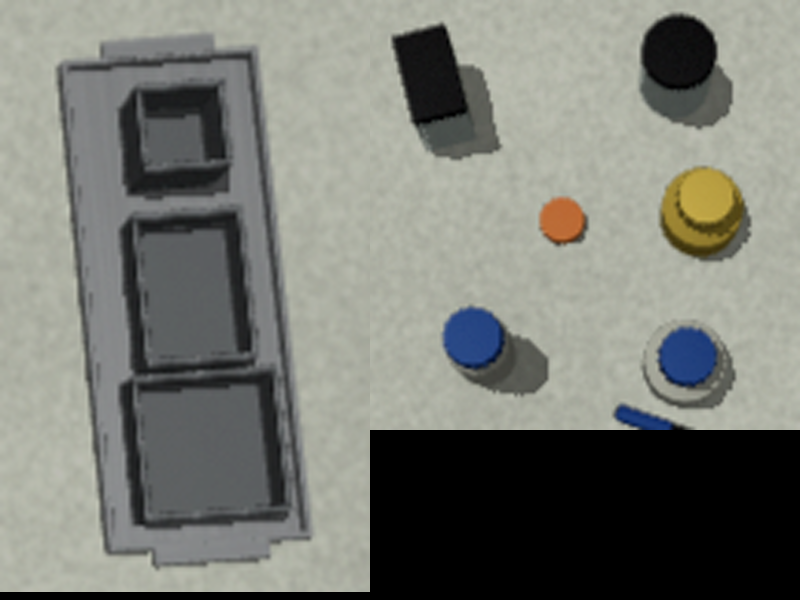

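View pics/t_rack.png

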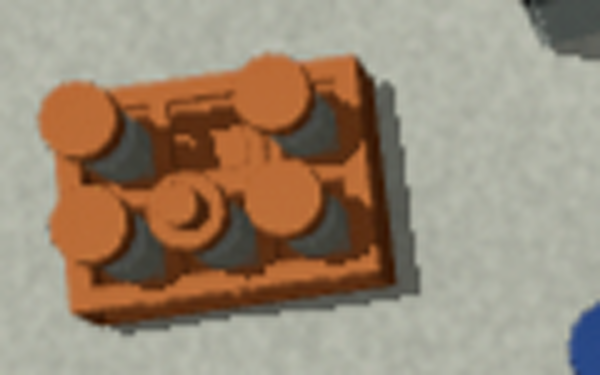

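Run:
```python
from station import r, vision, spotter
from h import *
t=vision.camera('top'); s=vision.camera('scene')
def blobs(c,box,lo,hi):
    x0,y0,x1,y1=box
    hsv=cv2.cvtColor(c['frame'],cv2.COLOR_RGB2HSV); m=cv2.inRange(hsv,np.array(lo),np.array(hi))
    z=np.zeros_like(m); z[y0:y1,x0:x1]=m[y0:y1,x0:x1]; return z
def cen(m):
    n,l,st,ce=cv2.connectedComponentsWithStats(m); i=1+np.argmax(st[1:,4]); return ce[i],st[i], (l==i).astype(np.uint8)
# squat cap top (z .084): includes side of cap a bit; top cam near overhead
c,st,_=cen(blobs(t,(345,240,385,272),(100,100,40),(130,255,255))); print('sqcap top',c,st,atz(t,c,.080))
c,st,_=cen(blobs(s,(275,190,308,215),(100,100,40),(130,255,255))); print('sqcap scn',c,st,atz(s,c,.074))
c,st,m=cen(blobs(t,(262,140,300,182),(0,0,0),(180,255,40))); 
rr=cv2.minAreaRect(cv2.findContours(m,0,2)[0][0]); bp=cv2.boxPoints(rr); print('lid',c,st,rr)
P=np.array([atz(t,p,.092) for p in bp]); print(P.round(4).tolist(), atz(t,c,.092)); 
e=P[1]-P[0];f=P[2]-P[1];print(np.linalg.norm(e),np.degrees(np.arctan2(e[1],e[0])),np.linalg.norm(f),np.degrees(np.arctan2(f[1],f[0])))
def show(c,px,n,x0,y0,x1,y1,k):
    f=np.clip(c['frame'][y0:y1,x0:x1].astype(float)*1.6,0,255).astype(np.uint8)
    f=np.ascontiguousarray(cv2.resize(f[:,:,::-1],None,fx=k,fy=k,interpolation=cv2.INTER_CUBIC))
    for loop,col in px:
        q=np.array([((proj(c,p)-[x0,y0]+.5)*k) for p in loop]).round().astype(int)
        cv2.polylines(f,[q],True,col,1)
    cv2.imwrite(n,f)
def circ(x,y,z,rad): return [(x+rad*np.cos(a),y+rad*np.sin(a),z) for a in np.linspace(0,6.28,40)]
# guess carrier: fit later; overlay
yaw=np.radians(-1.0); 
import sys
o=np.array([.5175,-.2475]); u=np.array([np.cos(yaw),np.sin(yaw)]);v=np.array([-u[1],u[0]])
def box(ce,hx,hy,z): return [tuple(ce+a*hx*u+b*hy*v)+(z,) for a,b in((1,1),(1,-1),(-1,-1),(-1,1))]
L=[]
for k,hx,hy,zr in((-1,.040,.040,.045),(0,.043,.030,.045),(1,.023,.023,.060)):
    ce=o+k*.096*u
    L+= [(box(ce,hx+.004,hy+.004,zr),(0,255,0)),(box(ce,hx,hy,.009),(0,0,255))]
show(t,L,'pics/ov_t.png',400,135,500,295,3.7); show(s,L,'pics/ov_s.png',90,130,270,280,4)
tx,ty=.500,.2875
for (n,c,b) in(('t',t,(170,180,290,255)),('s',s,(350,300,470,420))):
    show(c,[(circ(tx,ty,.124,.009),(255,0,0)),(circ(tx,ty,.110,.017),(0,255,0))],f'pics/ovr_{n}.png',*b,5)
```

```text
sqcap top [363.08856089 255.72693727] [354 247  19  19 271] [ 0.42191531 -0.04075003  0.08      ]
sqcap scn [291.74695864 204.30413625] [281 193  23  22 411] [ 0.41777471 -0.04206063  0.074     ]
lid [279.44216418 164.36940299] [268 148  24  33 536] ((279.5882568359375, 164.3529510498047), (30.074417114257812, 17.947635650634766), 75.96376037597656)
[[0.6564, 0.1613, 0.092], [0.6648, 0.1228, 0.092], [0.5985, 0.1081, 0.092], [0.5901, 0.1463, 0.092]] [0.6272822 0.1349422 0.092    ]
0.03944710336393119 -77.58676073219516 0.0679865253152269 -167.4997820031131
```

Run:
```python
import cv2,numpy as np
a=cv2.imread('pics/ov_t.png');b=cv2.imread('pics/ov_s.png')
h=np.zeros((600,800,3),np.uint8); h[:592,:370]=a; b=cv2.resize(b,(430,358)); h[:358,370:]=b; cv2.imwrite('pics/m2.png',h)
a=cv2.imread('pics/ovr_t.png');b=cv2.imread('pics/ovr_s.png')
h=np.zeros((600,800,3),np.uint8); a=cv2.resize(a,(400,250));h[:250,:400]=a; b=cv2.resize(b,(400,400)); h[:400,400:]=b; cv2.imwrite('pics/m3.png',h)
```

```text
(no output)
```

View pics/m2.png

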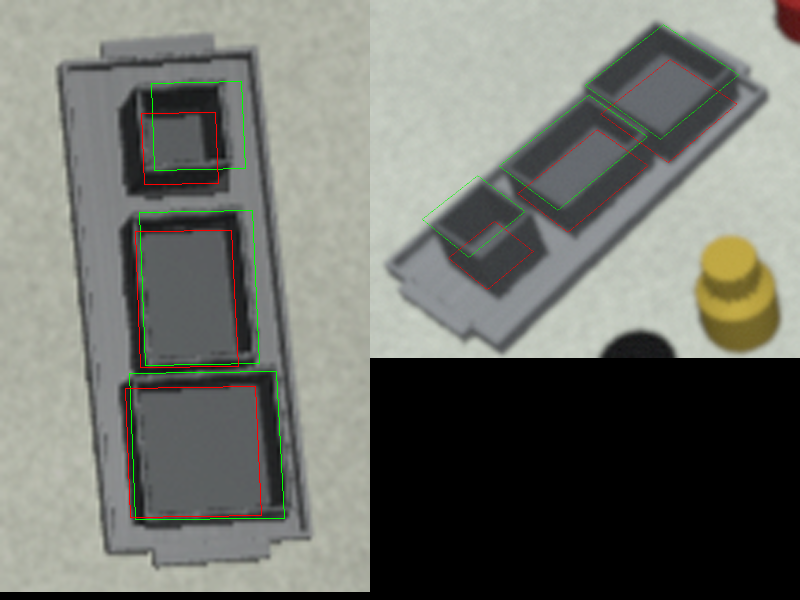

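View pics/m3.png

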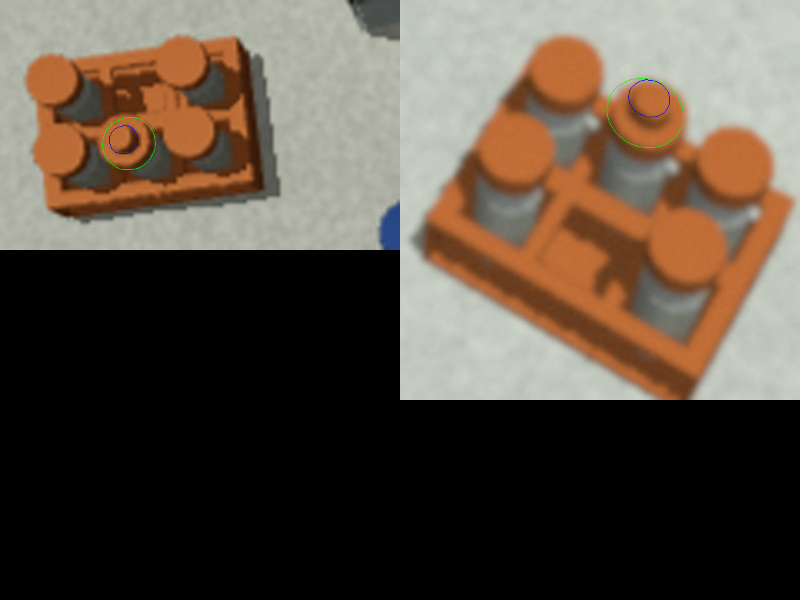

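The crops confirm the choices. In carrier order from the robot outwards, the holders are large square, oblong, then small. Next: move helper, then reach over the squat bottle.

```bash
cat >> h.py <<'E'
def rel(st,x,y,z,yaw):
    p=np.array(st['position']);T=R.from_euler('xyz',st['tcp_rot'])
    G=R.from_euler('xyz',[np.pi,0,yaw])
    d=T.inv().apply(np.array([x,y,z])-p)*1000
    rv=(T.inv()*G).as_rotvec()
    return d.round(1),rv.round(3)
E
cat > go.py <<'E'
import sys
from station import r
from h import *
s=r.get_state(); a=[float(v) for v in sys.argv[1:5]]
print('t',round(s['time_s'],2),'pos',s['position'].round(4),'rot',np.round(s['tcp_rot'],3),'w',round(s['width'],3),'F',np.round(s['wrist_force'],1)); print('q',np.round(s['qpos'],2))
print('rel',*rel(s,a[0],a[1],a[2],np.radians(a[3])))
E
python3 go.py .34 .30 .24 20; python3 go.py .42 -.0415 .16 -5
```

```text
t 1.3 pos [0.2288 0.6084 0.2313] rot [-3.142 -0.     1.211] w 1.001 F [ 0.6  1.  -0.5]
q [-0.95  0.5  -0.43  1.55  0.22  1.14 -0.21]
rel [-249.5  212.6   -8.7] [-0.     0.     0.862]
t 1.3 pos [0.2288 0.6084 0.2313] rot [-3.142 -0.     1.211] w 1.001 F [ 0.6  1.  -0.5]
q [-0.95  0.5  -0.43  1.55  0.22  1.14 -0.21]
rel [-540.9  407.8   71.3] [-0.     0.     1.298]
```

Call:
{"op": "arm_command", "data": {
  "rows": [-31, 27, 0, 0, 0, 0.12, -62, 54, 0, 0, 0, 0.24, -93, 81, 0, 0, 0, 0.36, -124, 108, 0, 0, 0, 0.48, -155, 135, 0, 0, 0, 0.6],
  "gripper": 0,
  "force": 40
}}

```text
time_s: 1.72
position: [0.301, 0.414, 0.2314]
tcp_rot: [-3.141, -0.0, 0.605]
wrist_force: [1.4, -0.4, 1.3]
width: 1.002
```

```bash
python3 go.py .42 -.0415 .22 -5
```

```text
t 1.72 pos [0.301  0.414  0.2314] rot [-3.141 -0.     0.605] w 1.002 F [ 1.4 -0.4  1.3]
q [-0.74  0.24 -0.29  1.9   0.08  1.02 -0.46]
rel [-161.3  442.3   11.2] [-0.    -0.     0.693]
```

Call:
{"op": "arm_command", "data": {
  "rows": [-14, 37, 0, 0, 0, 0.07, -28, 74, 0, 0, 0, 0.14, -42, 111, 0, 0, 0, 0.21, -56, 148, 0, 0, 0, 0.28, -70, 185, 0, 0, 0, 0.35]
}}

```text
time_s: 2.13
position: [0.3496, 0.2224, 0.2316]
tcp_rot: [-3.141, -0.001, 0.258]
wrist_force: [0.8, -0.0, -0.4]
width: 0.999
```

```bash
python3 go.py .42 -.0415 .22 -5
```

```text
t 2.13 pos [0.3496 0.2224 0.2316] rot [-3.141e+00 -1.000e-03  2.580e-01] w 0.999 F [ 0.8 -0.  -0.4]
q [-0.51  0.05 -0.13  2.11  0.01  0.98 -0.38]
rel [  0.8 273.1  11.5] [-0.001 -0.001  0.345]
```

Call:
{"op": "arm_command", "data": {
  "rows": [0, 39, 0, 0, 0, 0.07, 0, 78, 2, 0, 0, 0.14, 0, 117, 4, 0, 0, 0.21, 0, 156, 6, 0, 0, 0.28, 0, 195, 8, 0, 0, 0.34]
}}

```text
time_s: 2.55
position: [0.4, 0.0339, 0.2237]
tcp_rot: [-3.141, -0.001, -0.082]
wrist_force: [0.6, 0.6, 0.1]
width: 1.003
```

```bash
python3 go.py .42 -.0415 .2 -5
python3 - <<'E'
from station import r, vision, spotter
from h import *
c=vision.camera('wrist'); cv2.imwrite('pics/w1.png',c['frame'][:,:,::-1]); print(c['eye'],c['rotation'],c['fx'],r.get_state()['position'])
print(spotter.landmark_of('wrist','squat_bottle_center'))
E
```

```text
t 2.55 pos [0.4    0.0339 0.2237] rot [-3.141e+00 -1.000e-03 -8.200e-02] w 1.003 F [0.6 0.6 0.1]
q [-0.26  0.02  0.11  2.16 -0.    0.96 -0.23]
rel [26.1 73.6 23.7] [-0.001 -0.001  0.005]
[0.40378942 0.10407563 0.36588729] [ 2.86366486e+00 -1.06356717e-03 -8.25029784e-02] 359.18674060799674 [0.40153031 0.02638031 0.22357876]
[{'location': [466.8, 291.2], 'confidence': 0.61}, {'location': [352.1, 286.5], 'confidence': 0.59}]
```

View pics/w1.png

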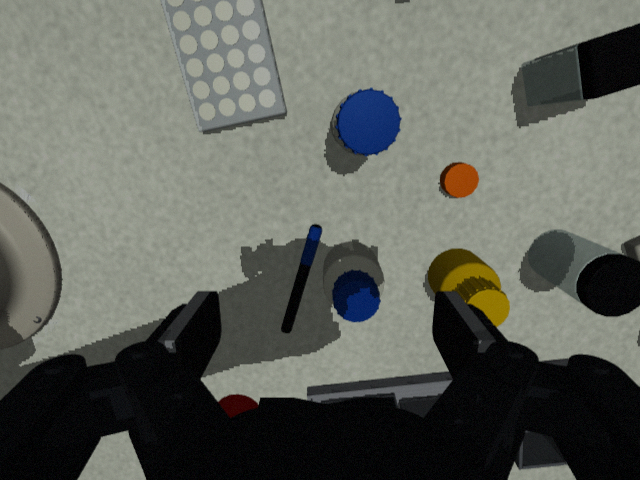

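```bash
python3 - <<'E'
from station import r, vision, spotter
from h import *
c=vision.camera('wrist'); f=c['frame']
hsv=cv2.cvtColor(f,cv2.COLOR_RGB2HSV); m=cv2.inRange(hsv,np.array((100,100,40)),np.array((130,255,255)))
n,l,st,ce=cv2.connectedComponentsWithStats(m)
for i in range(1,n):
    if st[i,4]>150: print(st[i],ce[i],atz(c,ce[i],.081),atz(c,ce[i],.127))
print(atz(c,[488,308],.084), atz(c,[610,285],.092))
E
python3 go.py .42 -.0415 .2 -60
```

```text
[ 333   80   66   70 3354] [365.59779368 114.55277281] [0.43580987 0.10851189 0.081     ] [0.4308484  0.10718577 0.127     ]
[300 222  21  40 452] [310.19247788 240.96681416] [0.38404446 0.01311694 0.081     ] [0.38745183 0.02721318 0.127     ]
[ 332  266   48   52 1488] [356.20228495 295.86962366] [ 0.41870151 -0.04014514  0.081     ] [ 0.41650592 -0.0174381   0.127     ]
[ 0.53173588 -0.06054592  0.084     ] [ 0.62801631 -0.043908    0.092     ]
t 2.7 pos [0.4002 0.0331 0.2235] rot [ 3.141e+00 -1.000e-03 -8.500e-02] w 1.0 F [ 0.2  0.9 -1.4]
q [-0.26  0.03  0.11  2.15 -0.    0.96 -0.23]
rel [26.1 72.6 23.5] [-0.    -0.001  0.962]
```

Call:
{"op": "arm_command", "data": {
  "rows": [10, 30, 10, 0, 0, 0, 20, 58, 30, 0, 0, 0, 26, 73, 60, 0, 0, 0, 26, 74, 90, 0, 0, 0, 26, 74, 105, 0, 0, 0],
  "gripper": 0.25
}}

```text
time_s: 3.12
position: [0.4185, -0.0398, 0.1158]
tcp_rot: [3.142, 0.003, -0.079]
wrist_force: [-0.9, 0.2, -0.3]
width: 0.753
```

```bash
python3 go.py .4195 -.041 .056 -5
python3 - <<'E'
from station import r, vision, spotter
from h import *
c=vision.camera('wrist'); cv2.imwrite('pics/w2.png',c['frame'][:,:,::-1]); f=c['frame']
hsv=cv2.cvtColor(f,cv2.COLOR_RGB2HSV); m=cv2.inRange(hsv,np.array((100,100,40)),np.array((130,255,255)))
n,l,st,ce=cv2.connectedComponentsWithStats(m)
for i in range(1,n):
    if st[i,4]>150: print(st[i],ce[i],atz(c,ce[i],.081))
E
```

```text
t 3.12 pos [ 0.4185 -0.0398  0.1158] rot [ 3.142e+00  3.000e-03 -7.900e-02] w 0.753 F [-0.9  0.2 -0.3]
q [-0.14  0.24  0.19  2.22 -0.07  0.69  0.02]
rel [ 1.3  1.1 59.8] [0.    0.003 0.008]
[ 255  164   30   62 1110] [269.57387387 194.40990991] [0.39149765 0.00206605 0.081     ]
[ 291  222   79   83 4935] [329.94589666 264.39716312] [ 0.41859781 -0.0373014   0.081     ]
```

View pics/w2.png

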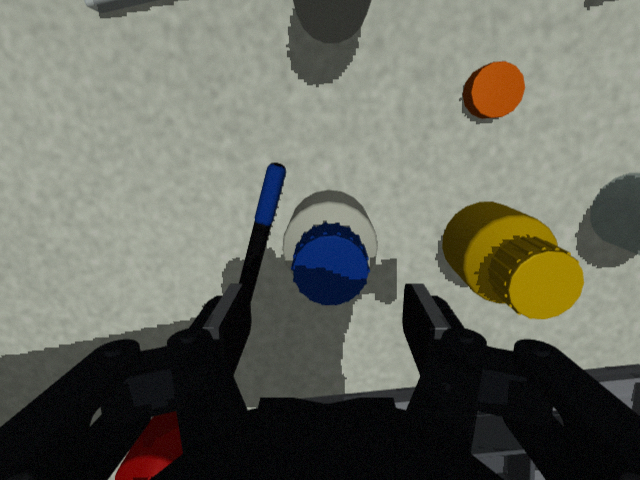

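The wrist view shows the blue cap at (330,266), centred between the fingers at x 235 and 425. It measures (0.4186, -0.039). I'll descend and grip the cap.

Call:
{"op": "arm_command", "data": {
  "rows": [0, 0, 20, 0, 0, 0, 0, 0, 40, 0, 0, 0, 0, 0, 52, 0, 0, 0, 0, 0, 60, 0, 0, 0, 0, 0, 60, 0, 0, 0]
}}

```text
time_s: 3.58
position: [0.4193, -0.0388, 0.0576]
tcp_rot: [-3.141, 0.002, -0.077]
wrist_force: [0.1, 0.4, -0.7]
width: 0.752
```

Call:
{"op": "arm_command", "data": {
  "rows": [0, 0, 0, 0, 0, 0, 0, 0, 0, 0, 0, 0, 0, 0, 0, 0, 0, 0, 0, 0, 0, 0, 0, 0, 0, 0, 0, 0, 0, 0],
  "gripper": 0.8,
  "force": 40
}}

```text
time_s: 4.0
position: [0.4207, -0.0398, 0.0594]
tcp_rot: [-3.141, -0.002, -0.079]
wrist_force: [-1.9, 1.3, 6.6]
width: 0.457
```

Call:
{"op": "arm_command", "data": {
  "rows": [0, 0, 0, 0, 0, 0, 0, 0, 0, 0, 0, 0, 0, 0, -5, 0, 0, 0, 0, 0, -15, 0, 0, 0, 0, 0, -30, 0, 0, 0]
}}

```text
time_s: 4.42
position: [0.4188, -0.0402, 0.0882]
tcp_rot: [3.141, 0.002, -0.079]
wrist_force: [-0.5, -0.2, -2.3]
width: 0.455
```

```bash
python3 go.py .4195 -.041 .056 -5
python3 - <<'E'
from station import r, vision, spotter
from h import *
c=vision.camera('wrist'); cv2.imwrite('pics/w3.png',c['frame'][:,:,::-1])
E
```

```text
t 4.42 pos [ 0.4188 -0.0402  0.0882] rot [ 3.141e+00  2.000e-03 -7.900e-02] w 0.455 F [-0.5 -0.2 -2.3]
q [-0.13  0.3   0.18  2.23 -0.09  0.62  0.04]
rel [ 0.9  0.7 32.2] [0.    0.002 0.008]
```

View pics/w3.png

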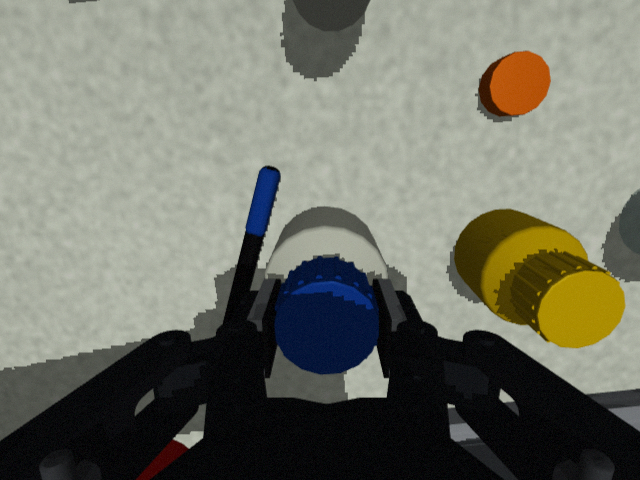

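The squat bottle is held: width 0.455 (about 39 mm), and it lifts with the gripper. Next I'll locate the carrier accurately from a zoomed top crop.

Run:
```python
import cv2,numpy as np
a=cv2.imread('pics/top0.png')
f=np.clip(a[140:290,412:487].astype(float)*1.7,0,255).astype(np.uint8)
f=cv2.resize(f,None,fx=8,fy=8,interpolation=cv2.INTER_NEAREST)
cv2.imwrite('pics/z1.png',np.hstack([f[:600],np.zeros((600,20,3),np.uint8)])[:, :620]); cv2.imwrite('pics/z2.png',f[600:])
```

```text
(no output)
```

View pics/z1.png

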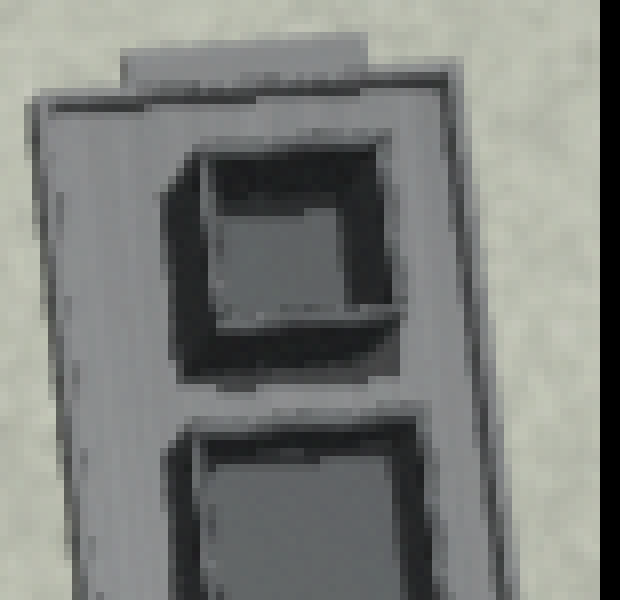

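View pics/z2.png

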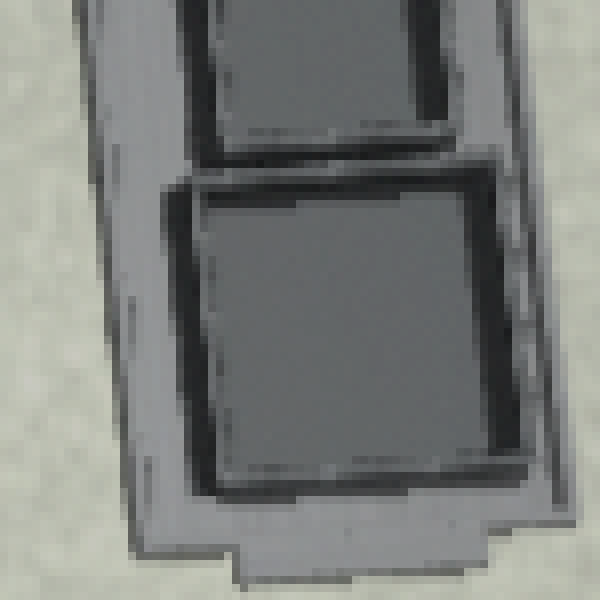

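```bash
cat > carr.py <<'E'
from h import *
from scipy.optimize import least_squares
def corners(o,yaw):
    u=np.array([np.cos(yaw),np.sin(yaw)]);v=np.array([-u[1],u[0]]);out=[]
    for k,hx,hy,zr in((1,.027,.027,.060),(0,.047,.034,.045),(-1,.044,.044,.045)):
        c=o+k*.096*u
        for a,b in((1,1),(1,-1),(-1,-1),(-1,1)): out.append(np.r_[c+a*hx*u+b*hy*v,zr])
    return np.array(out)
def fit(c,px,idx):
    f=lambda p:(np.array([proj(c,P) for P in corners(p[:2],p[2])[idx]])-px).ravel()
    s=least_squares(f,[.518,-.247,0],loss='soft_l1'); return s.x,np.abs(s.fun).reshape(-1,2)
E
python3 - <<'E'
from station import vision
from carr import *
c=vision.camera('top')
P=np.array([(192,148),(390,135),(408,318),(212,328),(185,422),(422,405),(458,742),(212,755),(190,775),(497,758),(535,1060),(215,1085)],float)/8+[411.5,139.5]
x,e=fit(c,P,list(range(12))); print(x[:2],np.degrees(x[2]));print(e.round(1).tolist())
E
python3 go.py .43 -.10 .2 -5
```

```text
[ 0.5178911  -0.24417772] 2.2262058380944048
[[0.2, 0.4], [0.4, 0.5], [0.2, 0.1], [0.0, 0.6], [0.1, 0.2], [0.6, 0.2], [0.4, 0.7], [0.5, 0.1], [1.0, 0.1], [0.3, 0.8], [0.2, 1.0], [0.3, 0.6]]
t 4.52 pos [ 0.4215 -0.0403  0.0901] rot [-3.141 -0.004 -0.079] w 0.456 F [ 1.3  0.4 -1.7]
q [-0.13  0.29  0.18  2.23 -0.09  0.62  0.04]
rel [  13.7   58.8 -109.8] [-0.    -0.004  0.008]
```

Call:
{"op": "arm_command", "data": {
  "rows": [0, 5, -25, 0, 0, 0, 2, 20, -50, 0, 0, 0, 4, 45, -65, 0, 0, 0, 6, 72, -65, 0, 0, 0, 8, 99, -65, 0, 0, 0]
}}

```text
time_s: 4.93
position: [0.4209, -0.1404, 0.1543]
tcp_rot: [3.142, -0.003, -0.077]
wrist_force: [-0.3, 0.3, -2.1]
width: 0.457
```

Call:
{"op": "arm_command", "data": {
  "rows": [2, 25, 0, 0, 0, 0, 4, 50, 0, 0, 0, 0, 6, 70, 0, 0, 0, 0, 8, 85, 0, 0, 0, 0, 9, 92, 0, 0, 0, 0]
}}

```text
time_s: 5.35
position: [0.4212, -0.2344, 0.1529]
tcp_rot: [3.14, 0.0, -0.082]
wrist_force: [0.2, -0.3, -1.0]
width: 0.457
```

```bash
python3 - <<'E'
from station import r, vision, spotter
from h import *
c=vision.camera('wrist'); cv2.imwrite('pics/w4.png',c['frame'][:,:,::-1]);np.savez('w4.npz',**{k:np.array(v) for k,v in c.items() if k!='frame'})
E
python3 go.py .422 -.248 .072 -4.5
```

```text
t 5.4 pos [ 0.4213 -0.2347  0.153 ] rot [ 3.14  -0.    -0.082] w 0.454 F [ 0.5 -2.3 -1.4]
q [ 0.17  0.28  0.32  2.06 -0.12  0.82  0.48]
rel [ 1.8 13.1 81. ] [ 0.001 -0.    -0.004]
```

View pics/w4.png

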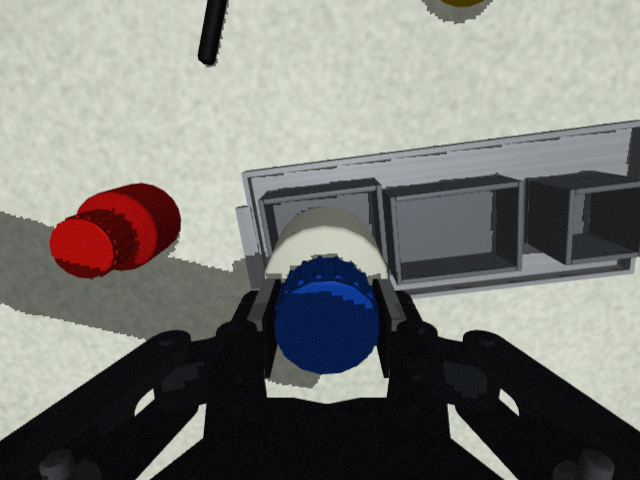

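Run:
```python
from carr import *
c=dict(np.load('w4.npz'))
x,e=fit(c,np.array([(523,176),(523,270),(396,286),(383,188),(381,180),(260,195)],float),[4,5,6,7,8,11]); print(x[:2],np.degrees(x[2]));print(e.round(1).tolist())
f=cv2.imread('pics/w4.png')
for o,y,col in((x[:2],x[2],(0,255,0)),(np.array([.5179,-.2442]),np.radians(2.2),(0,0,255))):
    K=corners(o,y)
    for i in range(3): cv2.polylines(f,[np.array([proj(c,p) for p in K[4*i:4*i+4]]).round().astype(int)],True,col,1)
cv2.imwrite('pics/w4o.png',f[100:350,200:640].repeat(1,0))
```

```text
[ 0.5138157 -0.2423469] 2.321549706623694
[[1.6, 0.7], [1.0, 2.2], [0.1, 4.0], [6.1, 5.2], [0.1, 0.1], [4.0, 0.3]]
```

View pics/w4o.png

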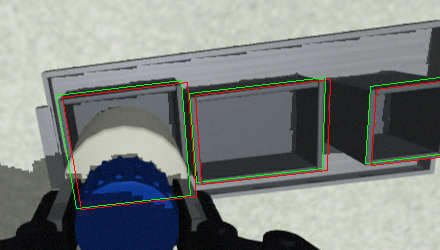

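Carrier estimates agree to about 3 mm. I'll use centre (0.515, -0.243) and yaw 2.3°, giving the bottle holder at (0.420, -0.247). Lowering gently.

Call:
{"op": "arm_command", "data": {
  "rows": [0, 6, 0, 0, 0, 0, 0, 12, 15, 0, 0, 0, 0, 12, 30, 0, 0, 0, 0, 12, 45, 0, 0, 0, 0, 12, 60, 0, 0, 0]
}}

```text
time_s: 5.82
position: [0.4209, -0.2425, 0.0925]
tcp_rot: [-3.141, 0.0, -0.077]
wrist_force: [0.5, -0.1, -1.0]
width: 0.454
```

Call:
{"op": "arm_command", "data": {
  "rows": [0, 0, 5, 0, 0, 0, 0, 0, 10, 0, 0, 0, 0, 0, 14, 0, 0, 0, 0, 0, 17, 0, 0, 0, 0, 0, 20, 0, 0, 0]
}}

```text
time_s: 6.23
position: [0.4213, -0.2439, 0.0736]
tcp_rot: [3.141, -0.001, -0.079]
wrist_force: [0.2, -0.2, -1.3]
width: 0.453
```

```bash
python3 - <<'E'
from station import r, vision, spotter
from h import *
c=vision.camera('wrist'); cv2.imwrite('pics/w5.png',c['frame'][:,:,::-1])
E
python3 go.py .42 -.247 .0675 -4.5
```

```text
t 6.28 pos [ 0.4209 -0.2437  0.0731] rot [ 3.142 -0.    -0.079] w 0.452 F [ 0.5  0.3 -1.5]
q [ 0.23  0.43  0.28  2.09 -0.19  0.65  0.57]
rel [-0.7  3.3  5.6] [ 0. -0. -0.]
```

View pics/w5.png

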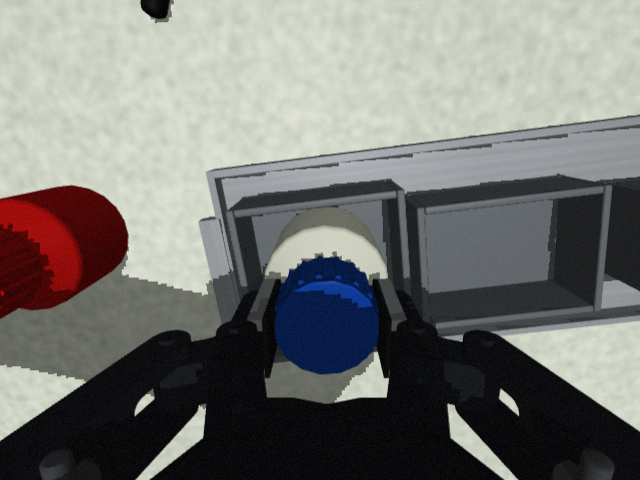

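Call:
{"op": "arm_command", "data": {
  "rows": [0, 2, 1, 0, 0, 0, 0, 2, 2, 0, 0, 0, 0, 2, 3, 0, 0, 0, 0, 2, 3.7, 0, 0, 0, 0, 2, 4.3, 0, 0, 0]
}}

```text
time_s: 6.7
position: [0.4206, -0.2459, 0.069]
tcp_rot: [3.142, -0.0, -0.079]
wrist_force: [-0.4, 0.8, -1.2]
width: 0.453
```

Call:
{"op": "arm_command", "data": {
  "rows": [0, 0, 0.4, 0, 0, 0, 0, 0, 0.8, 0, 0, 0, 0, 0, 1.2, 0, 0, 0, 0, 0, 1.5, 0, 0, 0, 0, 0, 1.8, 0, 0, 0]
}}

```text
time_s: 7.12
position: [0.4206, -0.2459, 0.0683]
tcp_rot: [-3.141, -0.0, -0.079]
wrist_force: [-6.0, 2.4, 16.8]
width: 0.454
```

Touchdown at z 0.068 as predicted. I'll ease off slightly, release and rise.

Call:
{"op": "arm_command", "data": {
  "rows": [0, 0, -0.6, 0, 0, 0, 0, 0, -0.8, 0, 0, 0, 0, 0, -0.8, 0, 0, 0, 0, 0, -0.8, 0, 0, 0, 0, 0, -0.8, 0, 0, 0]
}}

```text
time_s: 7.53
position: [0.4206, -0.2459, 0.0684]
tcp_rot: [-3.141, -0.0, -0.079]
wrist_force: [-1.8, 1.3, 7.7]
width: 0.459
```

Call:
{"op": "arm_command", "data": {
  "rows": [0, 0, 0, 0, 0, 0, 0, 0, 0, 0, 0, 0, 0, 0, 0, 0, 0, 0, 0, 0, -4, 0, 0, 0, 0, 0, -15, 0, 0, 0],
  "gripper": 0.25
}}

```text
time_s: 7.95
position: [0.4195, -0.2452, 0.0822]
tcp_rot: [-3.141, 0.003, -0.079]
wrist_force: [-0.3, 0.3, 0.9]
width: 0.753
```

Call:
{"op": "arm_command", "data": {
  "rows": [0, 0, -20, 0, 0, 0, 0, 0, -45, 0, 0, 0, 0, 0, -75, 0, 0, 0, 0, 0, -105, 0, 0, 0, 0, 0, -125, 0, 0, 0]
}}

```text
time_s: 8.37
position: [0.4214, -0.2466, 0.2116]
tcp_rot: [3.14, -0.003, -0.079]
wrist_force: [0.2, -0.0, -0.1]
width: 0.748
```

```bash
python3 - <<'E'
from station import r, vision, spotter
from h import *
c=vision.camera('wrist'); cv2.imwrite('pics/w6.png',c['frame'][:,:,::-1]);np.savez('w6.npz',**{k:np.array(v) for k,v in c.items() if k!='frame'})
E
python3 go.py .627 .135 .2 -77.5
```

```text
t 8.42 pos [ 0.4233 -0.2476  0.2148] rot [ 3.139 -0.009 -0.08 ] w 0.751 F [ 1.5 -0.1  2.1]
q [ 0.17  0.2   0.34  1.99 -0.08  0.95  0.48]
rel [ 172.4 -397.7   15.2] [-0.003 -0.009  1.273]
```

View pics/w6.png

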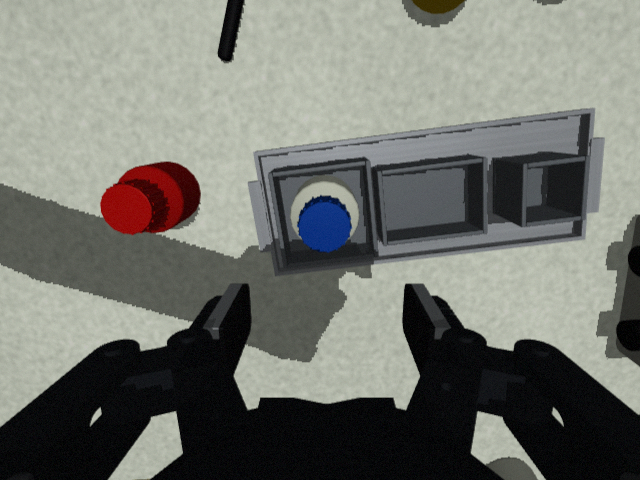

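Run:
```python
import cv2
f=cv2.imread('pics/w6.png')[100:290,240:620]; cv2.imwrite('pics/w6z.png',cv2.resize(f,None,fx=2.1,fy=2.1,interpolation=cv2.INTER_CUBIC))
from carr import *
c=dict(np.load('w6.npz'))
x,e=fit(c,np.array([(585,155),(585,217),(527,225),(523,163),(484,156),(485,233),(385,244),(374,167),(367,160),(373,262),(277,275),(271,173)],float),list(range(12))); print(x[:2],np.degrees(x[2]));print(e.round(1).tolist())
```

```text
[ 0.51231407 -0.24446043] 2.9517549809365247
[[3.6, 1.6], [0.8, 1.3], [7.5, 1.5], [2.4, 0.6], [1.1, 0.1], [0.9, 0.2], [3.7, 2.0], [0.2, 3.7], [0.1, 0.3], [3.8, 5.0], [4.5, 6.1], [6.5, 0.4]]
```

View pics/w6z.png

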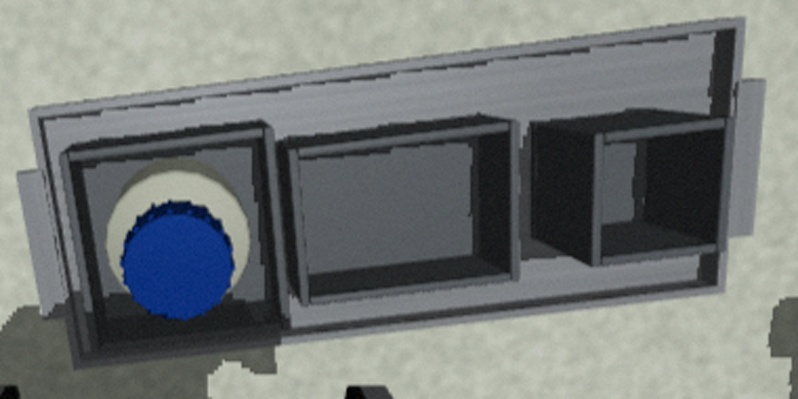

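Run:
```python
from carr import *
c=dict(np.load('w6.npz'))
px=np.array([(729,122),(726,248),(597,265),(597,135),(517,126),(519,278),(301,304),(290,152),(272,134),(283,338),(87,360),(63,157)],float)/2.1+[240,100]
x,e=fit(c,px,list(range(12))); print(x[:2],np.degrees(x[2]));print(e.round(1).tolist())
print(c['eye'],c['rotation'])
```

```text
[ 0.51400513 -0.24624502] 2.924999995103296
[[3.3, 2.5], [0.2, 2.2], [2.9, 2.2], [1.7, 0.2], [0.9, 2.0], [0.5, 2.2], [0.1, 2.9], [1.9, 0.3], [0.3, 2.2], [3.9, 2.3], [2.1, 0.9], [3.3, 0.5]]
[ 0.42473561 -0.17615638  0.35368354] [ 2.86189091 -0.00312631 -0.07986916]
```

Call:
{"op": "arm_command", "data": {
  "rows": [15, -34, 0, 0, 0, 0.1, 30, -68, 0, 0, 0, 0.21, 45, -102, 0, 0, 0, 0.32, 60, -137, 0, 0, 0, 0.43, 75, -172, 0, 0, 0, 0.54],
  "gripper": 0.2
}}

```text
time_s: 8.83
position: [0.5095, -0.0789, 0.2089]
tcp_rot: [-3.141, -0.001, -0.625]
wrist_force: [0.8, -0.3, 0.0]
width: 0.8
```

```bash
python3 go.py .627 .135 .2 -77.5
```

```text
t 8.83 pos [ 0.5095 -0.0789  0.2089] rot [-3.141e+00 -1.000e-03 -6.250e-01] w 0.8 F [ 0.8 -0.3  0. ]
q [-0.16  0.26  0.3   1.93 -0.09  0.96 -0.44]
rel [ -30.  -242.1    9.1] [-0.001 -0.001  0.727]
```

Call:
{"op": "arm_command", "data": {
  "rows": [-5, -37, 1, 0, 0, 0.11, -10, -74, 2, 0, 0, 0.22, -14, -111, 3, 0, 0, 0.34, -18, -148, 4, 0, 0, 0.46, -21, -180, 5, 0, 0, 0.58]
}}

```text
time_s: 9.25
position: [0.5971, 0.0815, 0.2037]
tcp_rot: [-3.14, 0.0, -1.203]
wrist_force: [0.8, 0.7, -0.5]
width: 0.801
```

```bash
python3 - <<'E'
from station import r, vision, spotter
from h import *
c=vision.camera('wrist'); cv2.imwrite('pics/w7.png',c['frame'][:,:,::-1]);np.savez('w7.npz',**{k:np.array(v) for k,v in c.items() if k!='frame'})
hsv=cv2.cvtColor(c['frame'],cv2.COLOR_RGB2HSV)
E
python3 go.py .627 .135 .2 -77.5
```

```text
t 9.3 pos [0.5995 0.0894 0.2033] rot [-3.137e+00  3.000e-03 -1.205e+00] w 0.805 F [3.4 6.5 1.3]
q [-0.44  0.43  0.32  1.72 -0.16  1.02 -1.26]
rel [-32.7 -42.    3.6] [-0.004  0.004  0.148]
```

View pics/w7.png

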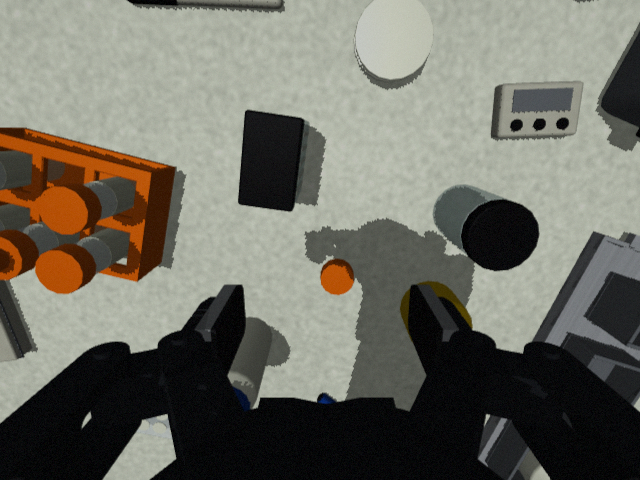

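Run:
```python
from h import *
c=dict(np.load('w7.npz'))
P=[atz(c,p,.092) for p in [(246,110),(304,119),(293,211),(239,204)]]
print(np.mean(P,0)); 
for i in range(4):
    d=P[(i+1)%4]-P[i]; print(np.linalg.norm(d).round(4),np.degrees(np.arctan2(d[1],d[0])).round(1))
```

```text
[0.62619224 0.13586555 0.092     ]
0.0392 -77.4
0.064 -167.1
0.039 103.5
0.0646 13.1
```

Jar lid measured at (0.626, 0.1355), yaw 12.7°, 65 x 39 mm, which matches the given size. Moving over it.

Call:
{"op": "arm_command", "data": {
  "rows": [-15, -20, 5, 0, 0, 0.06, -26, -34, 20, 0, 0, 0.11, -33, -42, 40, 0, 0, 0.148, -33, -42, 60, 0, 0, 0.148, -33, -42, 70, 0, 0, 0.148]
}}

```text
time_s: 9.72
position: [0.6219, 0.1253, 0.1308]
tcp_rot: [3.138, -0.0, -1.345]
wrist_force: [-0.4, 0.1, -0.3]
width: 0.801
```

```bash
python3 - <<'E'
from station import r, vision, spotter
from h import *
c=vision.camera('wrist'); cv2.imwrite('pics/w8.png',c['frame'][:,:,::-1])
E
python3 go.py .626 .1355 .056 -77.3
```

```text
t 9.77 pos [0.6209 0.1242 0.1295] rot [ 3.136e+00 -1.000e-03 -1.346e+00] w 0.799 F [ 0.3 -0.4 -1.4]
q [-0.48  0.57  0.32  1.69 -0.21  0.92 -1.41]
rel [-10.   -7.9  73.5] [ 0.006 -0.001  0.004]
```

View pics/w8.png

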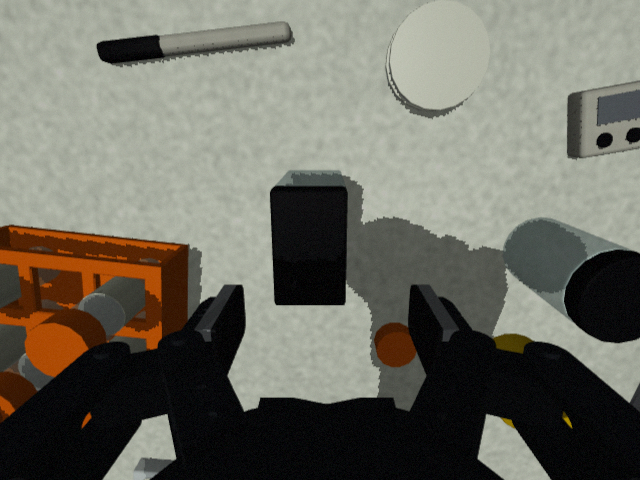

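Call:
{"op": "arm_command", "data": {
  "rows": [-9, -7, 5, 0, 0, 0, -9.5, -7.5, 25, 0.003, 0, 0, -9.5, -7.5, 45, 0.006, 0, 0, -9.5, -7.5, 63, 0.006, 0, 0, -9.5, -7.5, 73, 0.006, 0, 0]
}}

```text
time_s: 10.18
position: [0.6286, 0.1357, 0.0594]
tcp_rot: [-3.136, 0.0, -1.347]
wrist_force: [-0.8, -0.2, -0.3]
width: 0.801
```

Call:
{"op": "arm_command", "data": {
  "rows": [0, 0, 0, 0, 0, 0, 0, 0, 0, 0, 0, 0, 0, 0, 0, 0, 0, 0, 0, 0, 0, 0, 0, 0, 0, 0, 0, 0, 0, 0],
  "gripper": 0.8,
  "force": 50
}}

```text
time_s: 10.6
position: [0.6296, 0.1356, 0.0613]
tcp_rot: [-3.133, 0.0, -1.347]
wrist_force: [0.9, -0.3, 1.2]
width: 0.464
```

Call:
{"op": "arm_command", "data": {
  "rows": [0, 0, 0, 0, 0, 0, 0, 0, 0, 0, 0, 0, 0, 0, -3, 0, 0, 0, 0, 0, -10, 0, 0, 0, 0, 0, -20, 0, 0, 0]
}}

```text
time_s: 11.02
position: [0.6271, 0.1352, 0.0793]
tcp_rot: [-3.139, -0.0, -1.347]
wrist_force: [-0.1, 0.8, -1.1]
width: 0.457
```

```bash
python3 - <<'E'
from station import r, vision, spotter
from h import *
c=vision.camera('wrist'); cv2.imwrite('pics/w9.png',c['frame'][:,:,::-1])
E
python3 go.py .516 -.245 .16 -87.5
```

```text
t 11.07 pos [0.6291 0.1355 0.0822] rot [-3.134  0.    -1.347] w 0.464 F [ 0.7  0.8 -0.9]
q [-0.47  0.64  0.3   1.7  -0.24  0.83 -1.41]
rel [345.9 194.1 -79.2] [-0.007  0.001  0.18 ]
```

View pics/w9.png

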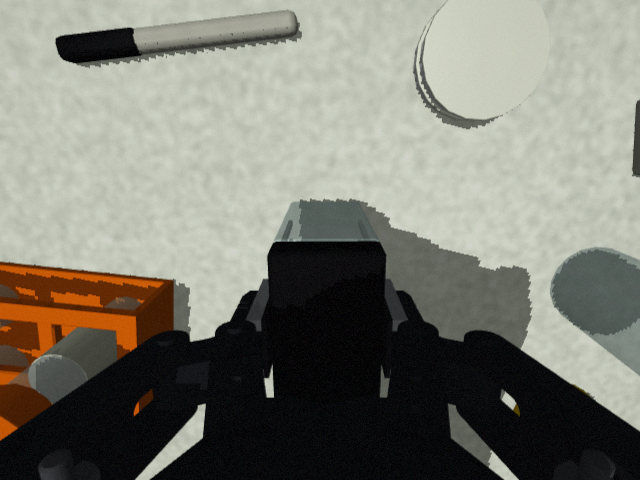

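The jar is gripped square. I'll carry it high, with the underside at 140 mm, to the oblong holder.

Call:
{"op": "arm_command", "data": {
  "rows": [0, 0, -30, 0, 0, 0, 5, 3, -62, 0, 0, 0.03, 20, 11, -95, 0, 0, 0.06, 45, 25, -118, 0, 0, 0.09, 75, 42, -120, 0, 0, 0.12]
}}

```text
time_s: 11.48
position: [0.6072, 0.0548, 0.2059]
tcp_rot: [-3.125, 0.003, -1.464]
wrist_force: [1.4, -0.7, -1.7]
width: 0.461
```

```bash
python3 go.py .518 -.245 .2 -87.5
```

```text
t 11.48 pos [0.6072 0.0548 0.2059] rot [-3.125e+00  3.000e-03 -1.464e+00] w 0.461 F [ 1.4 -0.7 -1.7]
q [-0.43  0.43  0.39  1.72 -0.19  1.01 -1.44]
rel [288.7 120.6   3.1] [-0.016  0.003  0.063]
```

Call:
{"op": "arm_command", "data": {
  "rows": [32, 13, 0, 0, 0, 0.01, 64, 27, 0, 0, 0, 0.03, 96, 40, 0, 0, 0, 0.045, 128, 53, 0, 0, 0, 0.06, 160, 66, 0, 0, 0, 0.06]
}}

```text
time_s: 11.9
position: [0.5537, -0.1146, 0.1999]
tcp_rot: [-3.135, 0.001, -1.528]
wrist_force: [0.5, -0.5, -1.2]
width: 0.459
```

```bash
python3 go.py .518 -.245 .18 -87.5
```

```text
t 11.9 pos [ 0.5537 -0.1146  0.1999] rot [-3.135e+00  1.000e-03 -1.528e+00] w 0.459 F [ 0.5 -0.5 -1.2]
q [-0.21  0.37  0.46  1.83 -0.2   0.98 -1.19]
rel [128.8  41.5  19.4] [-0.007  0.001 -0.   ]
```

Call:
{"op": "arm_command", "data": {
  "rows": [30, 9, 0, 0, 0, 0, 58, 18, 5, 0, 0, 0, 82, 26, 12, 0, 0, 0, 102, 33, 20, 0, 0, 0, 112, 36, 24, 0, 0, 0]
}}

```text
time_s: 12.32
position: [0.5215, -0.2302, 0.1748]
tcp_rot: [-3.136, -0.0, -1.531]
wrist_force: [-0.0, -0.3, -1.6]
width: 0.458
```

Call:
{"op": "arm_command", "data": {
  "rows": [4, 1, 5, 0, 0, 0, 6, 2, 10, 0, 0, 0, 6, 2, 15, 0, 0, 0, 6, 2, 15, 0, 0, 0, 6, 2, 15, 0, 0, 0]
}}

```text
time_s: 12.73
position: [0.5224, -0.2308, 0.1594]
tcp_rot: [-3.136, 0.002, -1.524]
wrist_force: [0.5, 0.4, -1.6]
width: 0.462
```

```bash
python3 - <<'E'
from station import r, vision, spotter
from h import *
c=vision.camera('wrist'); cv2.imwrite('pics/w10.png',c['frame'][:,:,::-1]);np.savez('w10.npz',**{k:np.array(v) for k,v in c.items() if k!='frame'})
c=vision.camera('top'); cv2.imwrite('pics/t10.png',cv2.resize(np.clip(c['frame'][130:300,380:520,::-1].astype(float)*1.6,0,255).astype(np.uint8),None,fx=3.5,fy=3.5,interpolation=cv2.INTER_CUBIC))
E
python3 go.py .518 -.245 .071 -87.5
```

```text
t 12.83 pos [ 0.5226 -0.2315  0.16  ] rot [-3.135e+00  1.000e-03 -1.525e+00] w 0.458 F [-0.1  0.1 -1.5]
q [-0.    0.44  0.48  1.85 -0.26  0.91 -0.93]
rel [13.4  5.7 89. ] [-0.006  0.001  0.002]
```

View pics/w10.png

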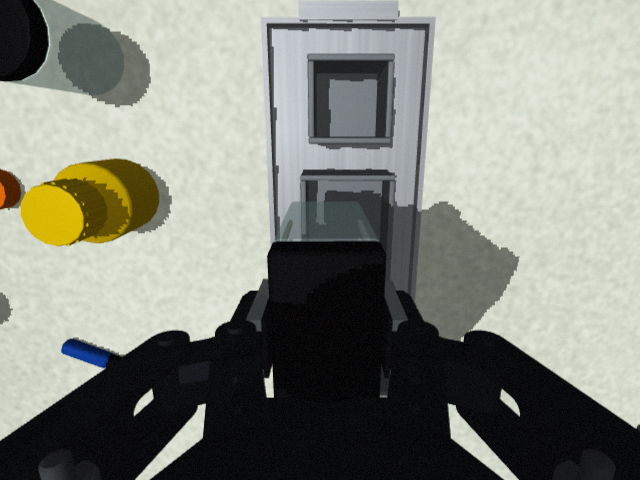

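View pics/t10.png

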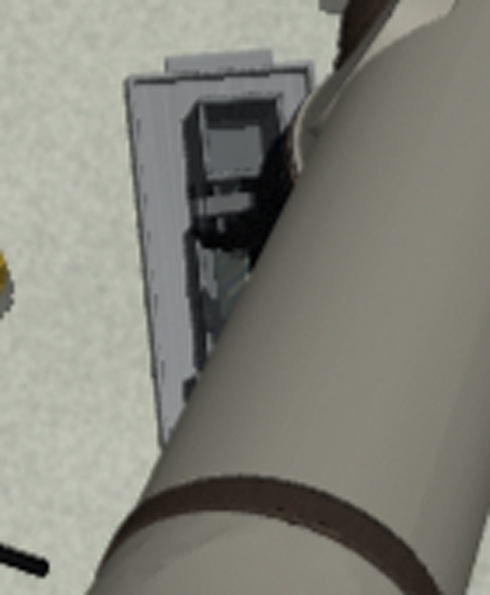

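Run:
```python
import cv2
f=cv2.imread('pics/w10.png')[0:260,240:460]; cv2.imwrite('pics/w10z.png',cv2.resize(f,None,fx=2.3,fy=2.3,interpolation=cv2.INTER_CUBIC))
from carr import *
c=dict(np.load('w10.npz'))
x,e=fit(c,np.array([(307,55),(395,56),(392,143),(309,143),(301,171),(395,173)],float),[0,1,2,3,4,5]); print(x[:2],np.degrees(x[2]));print(e.round(1).tolist())
f=cv2.imread('pics/w10.png')
for o,y,col in((x[:2],x[2],(0,255,0)),(np.array([.516,-.245]),np.radians(2.5),(0,0,255))):
    K=corners(o,y)
    for i in range(3): cv2.polylines(f,[np.array([proj(c,p) for p in K[4*i:4*i+4]]).round().astype(int)],True,col,1)
cv2.imwrite('pics/w10o.png',cv2.resize(f[0:260,240:460],None,fx=2.3,fy=2.3))
```

```text
[ 0.51429848 -0.24599894] 2.914551157660225
[[0.2, 2.2], [0.3, 3.7], [0.6, 0.1], [0.2, 0.5], [0.5, 3.8], [1.3, 1.4]]
```

View pics/w10o.png

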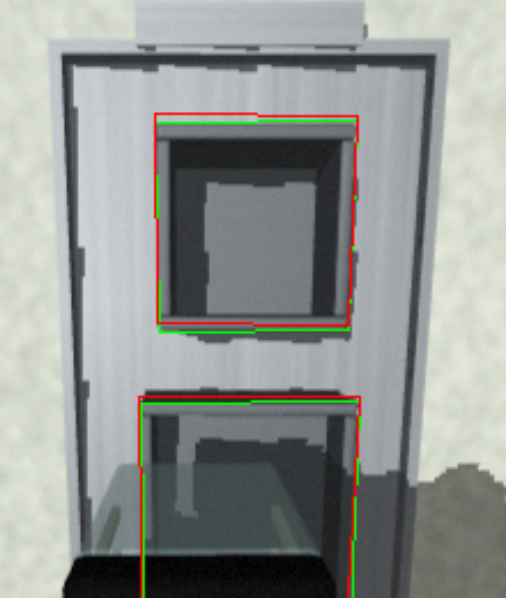

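The red and green rim overlays agree within 1–2 mm. I'll set the jar centre to (0.515, -0.2455) and lower it.

Call:
{"op": "arm_command", "data": {
  "rows": [7, 3, 0, 0, 0, 0, 14, 6.5, 10, 0, 0, 0, 14, 6.5, 30, 0, 0, 0, 14, 6.5, 45, 0, 0, 0, 14, 6.5, 55, 0, 0, 0]
}}

```text
time_s: 13.25
position: [0.5148, -0.2475, 0.1029]
tcp_rot: [-3.138, 0.001, -1.528]
wrist_force: [-0.2, 0.3, -1.9]
width: 0.462
```

```bash
python3 - <<'E'
from station import r, vision, spotter
from h import *
c=vision.camera('wrist'); cv2.imwrite('pics/w11.png',c['frame'][:,:,::-1])
E
python3 go.py .5165 -.2455 .071 -87.4
```

```text
t 13.3 pos [ 0.514  -0.2468  0.1015] rot [-3.140e+00  2.000e-03 -1.528e+00] w 0.464 F [-1.   0.8 -3. ]
q [ 0.05  0.52  0.45  1.88 -0.31  0.8  -0.86]
rel [-1.1 -2.5 30.5] [-0.002  0.002 -0.002]
```

View pics/w11.png

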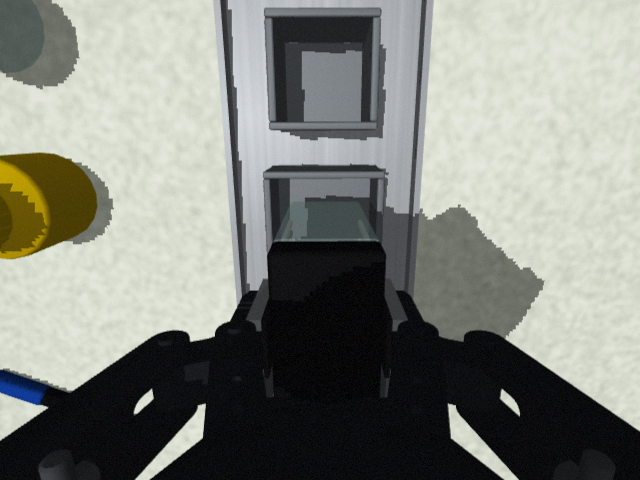

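Call:
{"op": "arm_command", "data": {
  "rows": [0, -1, 6, 0, 0, 0, 0, -1, 12, 0, 0, 0, 0, -1, 18, 0, 0, 0, 0, -1, 22, 0, 0, 0, 0, -1, 25, 0, 0, 0]
}}

```text
time_s: 13.72
position: [0.5175, -0.2467, 0.0795]
tcp_rot: [-3.136, 0.001, -1.527]
wrist_force: [0.4, -0.3, -0.9]
width: 0.458
```

Call:
{"op": "arm_command", "data": {
  "rows": [0, 0, 1, 0, 0, 0, 0, 0, 2, 0, 0, 0, 0, 0, 3, 0, 0, 0, 0, 0, 4, 0, 0, 0, 0, 0, 5, 0, 0, 0]
}}

```text
time_s: 14.13
position: [0.5177, -0.2468, 0.075]
tcp_rot: [-3.135, 0.001, -1.527]
wrist_force: [-0.6, 0.4, -1.8]
width: 0.46
```

Call:
{"op": "arm_command", "data": {
  "rows": [0, 0, 0.7, 0, 0, 0, 0, 0, 1.4, 0, 0, 0, 0, 0, 2.1, 0, 0, 0, 0, 0, 2.8, 0, 0, 0, 0, 0, 3.5, 0, 0, 0]
}}

```text
time_s: 14.55
position: [0.5175, -0.2468, 0.0713]
tcp_rot: [-3.136, 0.001, -1.527]
wrist_force: [-0.1, -0.1, -2.3]
width: 0.46
```

Call:
{"op": "arm_command", "data": {
  "rows": [0, 0, 0.4, 0, 0, 0, 0, 0, 0.8, 0, 0, 0, 0, 0, 1.2, 0, 0, 0, 0, 0, 1.6, 0, 0, 0, 0, 0, 1.6, 0, 0, 0]
}}

```text
time_s: 14.97
position: [0.5175, -0.2468, 0.0703]
tcp_rot: [-3.136, 0.001, -1.527]
wrist_force: [-2.1, 1.4, 4.7]
width: 0.464
```

Contact at z 0.070, as expected. Releasing.

Call:
{"op": "arm_command", "data": {
  "rows": [0, 0, 0, 0, 0, 0, 0, 0, 0, 0, 0, 0, 0, 0, 0, 0, 0, 0, 0, 0, -4, 0, 0, 0, 0, 0, -15, 0, 0, 0],
  "gripper": 0.25
}}

```text
time_s: 15.38
position: [0.5163, -0.2463, 0.0838]
tcp_rot: [-3.138, 0.002, -1.527]
wrist_force: [-0.5, -0.3, -0.0]
width: 0.748
```

Call:
{"op": "arm_command", "data": {
  "rows": [0, 0, -20, 0, 0, 0, 0, 0, -45, 0, 0, 0, 0, 0, -75, 0, 0, 0, 0, 0, -105, 0, 0, 0, 0, 0, -125, 0, 0, 0]
}}

```text
time_s: 15.8
position: [0.5176, -0.2479, 0.2137]
tcp_rot: [-3.132, -0.0, -1.528]
wrist_force: [-0.4, 0.0, 0.3]
width: 0.744
```

```bash
python3 - <<'E'
from station import r, vision, spotter
from h import *
c=vision.camera('wrist'); cv2.imwrite('pics/w12.png',c['frame'][:,:,::-1])
E
python3 go.py .50 .285 .2 -10
```

```text
t 15.85 pos [ 0.5196 -0.2489  0.2171] rot [-3.127e+00 -2.000e-03 -1.528e+00] w 0.75 F [ 0.9 -0.8  2.5]
q [-0.    0.37  0.51  1.79 -0.22  1.01 -0.94]
rel [-534.3   -3.2   16. ] [-0.011 -0.012 -1.353]
```

View pics/w12.png

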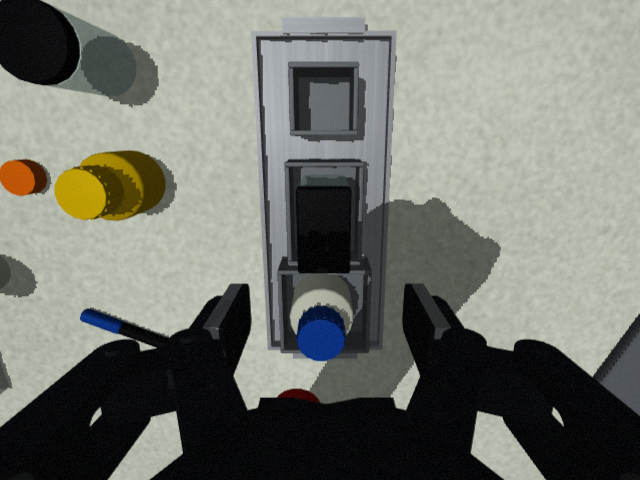

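The jar stands squarely in its holder, with the lid at (324,230), and the bottle is in the large one. Next is the tube, starting with the row direction from the first top picture.

Run:
```python
from station import r, vision
from h import *
c=vision.camera('top')
g=lambda p,z: atz(c,np.array(p)/5+[169.5,179.5],z)
a,b=g((88,223),.110),g((283,197),.110)
print(a,b,np.linalg.norm(a-b),np.degrees(np.arctan2((a-b)[1],(a-b)[0])),(a+b)/2, g((185,210),.110))
p,q=g((80,120),.110),g((270,92),.110); print(p,q,np.degrees(np.arctan2((p-q)[1],(p-q)[0])))
```

```text
[0.49801703 0.33255181 0.11      ] [0.50652448 0.24897443 0.11      ] 0.08400925695006768 95.81219019934431 [0.50227076 0.29076312 0.11      ] [0.50227941 0.29096136 0.11      ]
[0.54290664 0.33628407 0.11      ] [0.55237302 0.25440089 0.11      ] 96.59459562764943
```

Call:
{"op": "arm_command", "data": {
  "rows": [-38, 0, 0, 0, 0, -0.12, -77, 0, 0, 0, 0, -0.24, -116, 0, 0, 0, 0, -0.36, -155, 0, 0, 0, 0, -0.48, -194, 0, 0, 0, 0, -0.6],
  "gripper": 0.2
}}

```text
time_s: 16.32
position: [0.5073, -0.0515, 0.2099]
tcp_rot: [-3.136, -0.002, -0.922]
wrist_force: [0.5, 1.2, -0.7]
width: 0.8
```

```bash
python3 go.py .50 .25 .22 6
```

```text
t 16.32 pos [ 0.5073 -0.0515  0.2099] rot [-3.136e+00 -2.000e-03 -9.220e-01] w 0.8 F [ 0.5  1.2 -0.7]
q [-0.23  0.25  0.33  1.95 -0.1   0.96 -0.78]
rel [-244.6 -176.5   -9.8] [-0.004 -0.005 -1.026]
```

Call:
{"op": "arm_command", "data": {
  "rows": [-30, -21, -1, 0, 0, -0.12, -60, -42, -3, 0, 0, -0.24, -90, -63, -5, 0, 0, -0.36, -120, -84, -8, 0, 0, -0.48, -150, -105, -10, 0, 0, -0.6]
}}

```text
time_s: 16.73
position: [0.5014, 0.1314, 0.2203]
tcp_rot: [-3.139, -0.005, -0.321]
wrist_force: [0.5, -0.3, -0.0]
width: 0.803
```

```bash
python3 go.py .502 .25 .22 6
```

```text
t 16.73 pos [0.5014 0.1314 0.2203] rot [-3.139 -0.005 -0.321] w 0.803 F [ 0.5 -0.3 -0. ]
q [-0.42  0.24  0.13  1.91 -0.04  0.98 -0.59]
rel [ -36.9 -112.7    0.5] [-0.002 -0.006 -0.426]
```

Call:
{"op": "arm_command", "data": {
  "rows": [-9, -28, 0, 0, 0, -0.11, -18, -56, 0, 0, 0, -0.22, -26, -80, 0, 0, 0, -0.33, -33, -100, 0, 0, 0, -0.41, -36, -108, 0, 0, 0, -0.42]
}}

```text
time_s: 17.15
position: [0.5015, 0.2475, 0.22]
tcp_rot: [-3.139, -0.005, 0.1]
wrist_force: [-0.5, -0.5, -0.4]
width: 0.801
```

Call:
{"op": "arm_command", "data": {
  "rows": [0, 0, 0, 0, 0, 0, 0, 0, 0, 0, 0, 0, 0, 0, 0, 0, 0, 0, 0, 0, 0, 0, 0, 0, 0, 0, 0, 0, 0, 0]
}}

```text
time_s: 17.57
position: [0.503, 0.242, 0.2204]
tcp_rot: [-3.141, -0.006, 0.09]
wrist_force: [1.0, 1.0, -0.8]
width: 0.802
```

```bash
python3 - <<'E'
from station import r, vision, spotter
from h import *
c=vision.camera('wrist'); cv2.imwrite('pics/w13.png',c['frame'][:,:,::-1]);np.savez('w13.npz',**{k:np.array(v) for k,v in c.items() if k!='frame'})
print([(d['location'],d['confidence']) for d in spotter.landmark_of('wrist','stepped_tube_center')])
E
python3 go.py .502 .29 .2 6
```

```text
[]
t 17.67 pos [0.5029 0.2427 0.2204] rot [-3.141 -0.006  0.091] w 0.798 F [-0.1  0.  -0. ]
q [-0.51  0.31  0.02  1.81 -0.    1.01 -0.4 ]
rel [  3.3 -47.2  20.5] [-0.001 -0.006 -0.014]
```

View pics/w13.png

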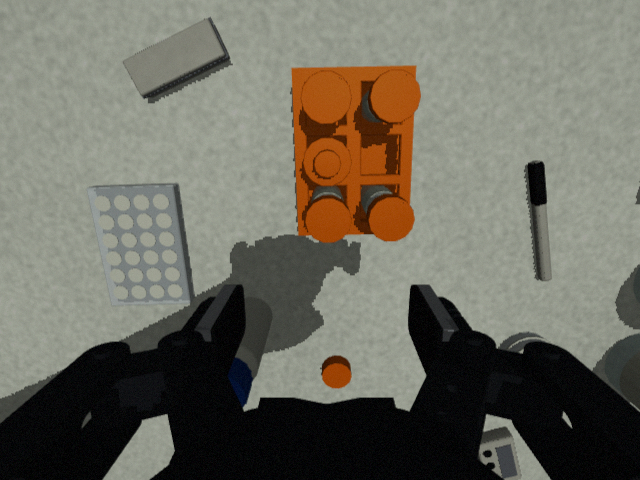

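Run:
```python
from h import *
c=dict(np.load('w13.npz'))
f=cv2.imread('pics/w13.png'); cv2.imwrite('pics/w13z.png',cv2.resize(f[50:250,270:440],None,fx=3,fy=3,interpolation=cv2.INTER_CUBIC))
a,b=atz(c,(326,98),.110),atz(c,(328,219),.110);d=a-b
print(a,b,np.linalg.norm(d),np.degrees(np.arctan2(d[1],d[0])),(a+b)/2,atz(c,(327,161),.124),atz(c,(327,161),.110))
```

```text
[0.49353245 0.33259555 0.11      ] [0.50230047 0.25087516 0.11      ] 0.08218942331229508 96.12400242649505 [0.49791646 0.29173535 0.11      ] [0.49766431 0.2930172  0.124     ] [0.49786996 0.29190099 0.11      ]
```

View pics/w13z.png

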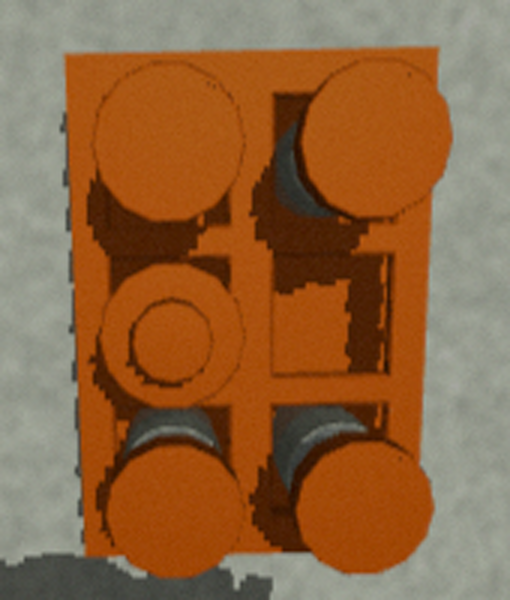

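Front row in the picture: a (326,98), stepped with knob ring (327,162), b (328,219). The a–b distance is 82 mm against 84 expected, and the row is at 96.1°. The tube is at (0.499, 0.291), so jaw yaw is 6°.

Call:
{"op": "arm_command", "data": {
  "rows": [0, -22, 10, 0, -0.003, -0.01, 0, -40, 25, 0, -0.006, -0.014, 0.3, -48, 45, 0, -0.006, -0.014, 0.3, -48.5, 65, 0, -0.006, -0.014, 0.3, -48.5, 78, 0, -0.006, -0.014]
}}

```text
time_s: 18.08
position: [0.4979, 0.2924, 0.1405]
tcp_rot: [-3.141, 0.002, 0.108]
wrist_force: [-0.4, -0.5, -0.6]
width: 0.801
```

Call:
{"op": "arm_command", "data": {
  "rows": [0, 0, 0, 0, 0, 0, 0, 0, 0, 0, 0, 0, 0, 0, 0, 0, 0, 0, 0, 0, 0, 0, 0, 0, 0, 0, 0, 0, 0, 0]
}}

```text
time_s: 18.5
position: [0.4998, 0.2923, 0.1437]
tcp_rot: [-3.14, -0.002, 0.107]
wrist_force: [-0.9, -0.8, 0.4]
width: 0.8
```

```bash
python3 - <<'E'
from station import r, vision, spotter
from h import *
c=vision.camera('wrist'); cv2.imwrite('pics/w14.png',c['frame'][:,:,::-1]);np.savez('w14.npz',**{k:np.array(v) for k,v in c.items() if k!='frame'})
E
python3 go.py .499 .291 .078 6
```

```text
t 18.55 pos [0.4996 0.2923 0.1435] rot [-3.14e+00 -2.00e-03  1.07e-01] w 0.799 F [-0.3  0.6  0.6]
q [-0.57  0.44 -0.01  1.82  0.    0.87 -0.47]
rel [-0.9  1.4 65.5] [-0.002 -0.002  0.002]
```

View pics/w14.png

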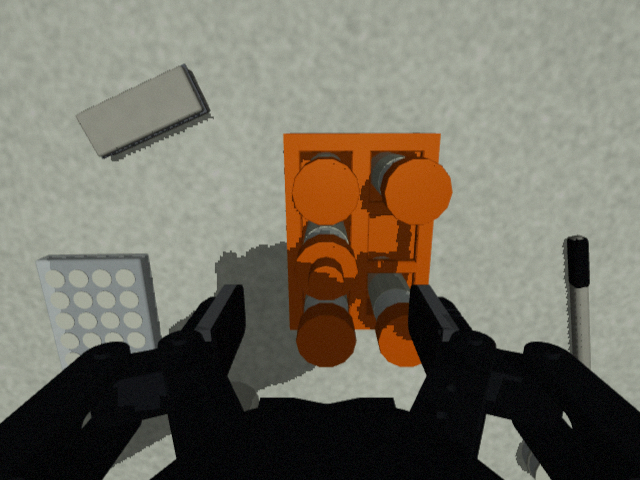

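Run:
```python
from h import *
c=dict(np.load('w14.npz'))
for z in(.124,.110): print(proj(c,[.4996,.2923,z]))
print(atz(c,(327,279),.124), atz(c,(325,192),.110),atz(c,(326,335),.110))
```

```text
[329.47211846 281.17688986]
[329.20274366 270.43993463]
[0.49828057 0.29331078 0.124     ] [0.49305719 0.33327686 0.11      ] [0.50197867 0.25403839 0.11      ]
```

Aligned: the TCP projects to (329,281) and the knob is at (327,279). Descending and gripping the lower cap.

Call:
{"op": "arm_command", "data": {
  "rows": [-0.8, 0, 15, 0, 0, 0, -0.8, 0, 33, 0, 0, 0, -0.8, 0, 50, 0, 0, 0, -0.8, 0, 62, 0, 0, 0, -0.8, 0, 66, 0, 0, 0]
}}

```text
time_s: 18.97
position: [0.4971, 0.2914, 0.0748]
tcp_rot: [3.141, 0.002, 0.107]
wrist_force: [-0.6, 0.3, 0.3]
width: 0.801
```

Call:
{"op": "arm_command", "data": {
  "rows": [0, 0, 0, 0, 0, 0, 0, 0, 0, 0, 0, 0, 0, 0, 0, 0, 0, 0, 0, 0, 0, 0, 0, 0, 0, 0, 0, 0, 0, 0],
  "gripper": 0.8,
  "force": 30
}}

```text
time_s: 19.38
position: [0.4989, 0.2926, 0.0774]
tcp_rot: [-3.14, -0.002, 0.107]
wrist_force: [0.3, -0.5, 2.5]
width: 0.384
```

Call:
{"op": "arm_command", "data": {
  "rows": [0, 0, 0, 0, 0, 0, 0, 0, 0, 0, 0, 0, 0, 0, -3, 0, 0, 0, 0, 0, -8, 0, 0, 0, 0, 0, -15, 0, 0, 0]
}}

```text
time_s: 19.8
position: [0.4974, 0.2916, 0.091]
tcp_rot: [3.142, 0.002, 0.107]
wrist_force: [-0.1, 0.2, -0.8]
width: 0.386
```

```bash
python3 - <<'E'
from station import r, vision, spotter
from h import *
c=vision.camera('wrist'); cv2.imwrite('pics/w15.png',c['frame'][:,:,::-1])
E
python3 go.py .499 .291 .078 6
```

```text
t 19.85 pos [0.4984 0.2922 0.0928] rot [-3.14e+00 -1.00e-03  1.07e-01] w 0.387 F [0.5 0.7 1.3]
q [-0.57  0.51 -0.01  1.85  0.    0.78 -0.47]
rel [ 0.4  1.3 14.8] [-0.001 -0.001  0.002]
```

View pics/w15.png

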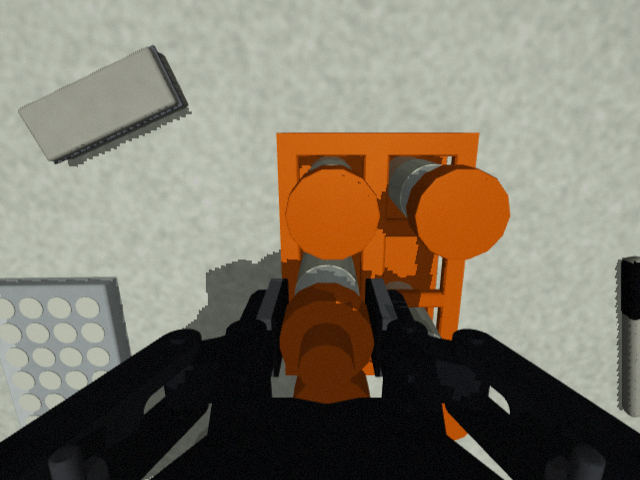

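Held at the cap (33 mm). Lifting straight up.

Call:
{"op": "arm_command", "data": {
  "rows": [0, 0, -20, 0, 0, 0, 0, 0, -50, 0, 0, 0, 0, 0, -82, 0, 0, 0, 0, 0, -115, 0, 0, 0, 0, 0, -145, 0, 0, 0]
}}

```text
time_s: 20.27
position: [0.498, 0.2919, 0.2385]
tcp_rot: [-3.141, -0.0, 0.107]
wrist_force: [0.4, -0.8, -0.3]
width: 0.386
```

```bash
python3 - <<'E'
from station import r, vision, spotter
from h import *
c=vision.camera('wrist'); cv2.imwrite('pics/w16.png',c['frame'][:,:,::-1])
E
python3 go.py .55 -.1 .24 0; python3 go.py .611 -.2415 .24 0
```

```text
t 20.32 pos [0.5012 0.2938 0.2451] rot [-3.136 -0.009  0.107] w 0.384 F [2.1 0.7 3.2]
q [-0.57  0.32 -0.01  1.74  0.    1.07 -0.47]
rel [  6.5 396.8   3. ] [-0.006 -0.009  0.107]
t 20.32 pos [0.5012 0.2938 0.2451] rot [-3.136 -0.009  0.107] w 0.384 F [2.1 0.7 3.2]
q [-0.57  0.32 -0.01  1.74  0.    1.07 -0.47]
rel [ 52.1 544.    2.6] [-0.006 -0.009  0.107]
```

View pics/w16.png

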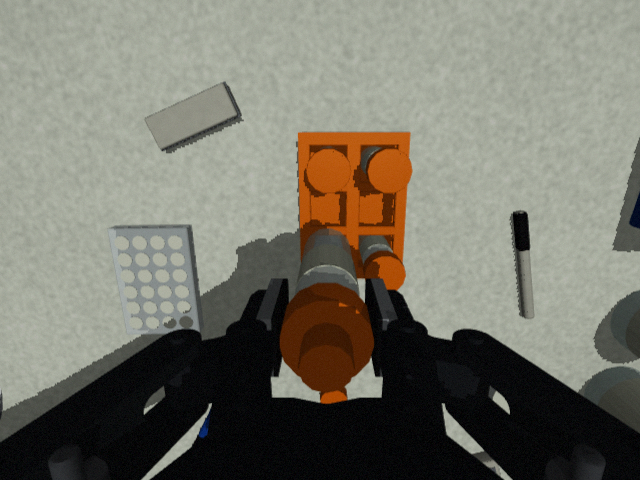

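Call:
{"op": "arm_command", "data": {
  "rows": [2, 25, 0, 0, 0, 0.01, 5, 60, 0, 0, 0, 0.03, 9, 97, 0, 0, 0, 0.05, 13, 135, 0, 0, 0, 0.06, 17, 173, 0, 0, 0, 0.063]
}}

```text
time_s: 20.73
position: [0.5334, 0.1203, 0.2364]
tcp_rot: [-3.141, -0.0, 0.044]
wrist_force: [0.8, 0.2, -1.0]
width: 0.387
```

Call:
{"op": "arm_command", "data": {
  "rows": [4, 38, 0, 0, 0, 0, 8, 76, 0, 0, 0, 0, 12, 114, 0, 0, 0, 0, 16, 152, 0, 0, 0, 0, 20, 188, 0, 0, 0, 0]
}}

```text
time_s: 21.15
position: [0.5615, -0.0674, 0.2362]
tcp_rot: [-3.141, -0.0, 0.044]
wrist_force: [0.9, 0.9, -1.2]
width: 0.388
```

```bash
python3 go.py .611 -.2415 .2 2.5
```

```text
t 21.15 pos [ 0.5615 -0.0674  0.2362] rot [-3.141 -0.     0.044] w 0.388 F [ 0.9  0.9 -1.2]
q [-0.08  0.31  0.19  1.78 -0.07  1.05  0.17]
rel [ 41.9 176.1  36.1] [-0.001 -0.    -0.   ]
```

Call:
{"op": "arm_command", "data": {
  "rows": [10, 38, 0, 0, 0, 0, 19, 74, 3, 0, 0, 0, 28, 108, 10, 0, 0, 0, 36, 135, 20, 0, 0, 0, 40, 152, 30, 0, 0, 0]
}}

```text
time_s: 21.57
position: [0.6086, -0.2199, 0.2059]
tcp_rot: [3.14, -0.001, 0.04]
wrist_force: [0.5, -0.1, -0.1]
width: 0.387
```

Call:
{"op": "arm_command", "data": {
  "rows": [1, 5, 10, 0, 0, 0, 1, 8, 20, 0, 0, 0, 1, 8, 28, 0, 0, 0, 1, 8, 30, 0, 0, 0, 1, 8, 30, 0, 0, 0]
}}

```text
time_s: 21.98
position: [0.6093, -0.2206, 0.175]
tcp_rot: [-3.139, 0.002, 0.047]
wrist_force: [-0.2, 1.6, -0.1]
width: 0.386
```

```bash
python3 - <<'E'
from station import r, vision, spotter
from h import *
c=vision.camera('wrist'); cv2.imwrite('pics/w17.png',c['frame'][:,:,::-1]);np.savez('w17.npz',**{k:np.array(v) for k,v in c.items() if k!='frame'})
E
python3 go.py .611 -.2415 .081 2.5
```

```text
t 22.03 pos [ 0.6099 -0.221   0.1758] rot [-3.14   0.     0.047] w 0.389 F [-0.2 -0.5 -0.7]
q [ 0.15  0.52  0.22  1.62 -0.13  1.01  0.46]
rel [ 0.2 20.7 94.8] [-0.002  0.     0.003]
```

View pics/w17.png

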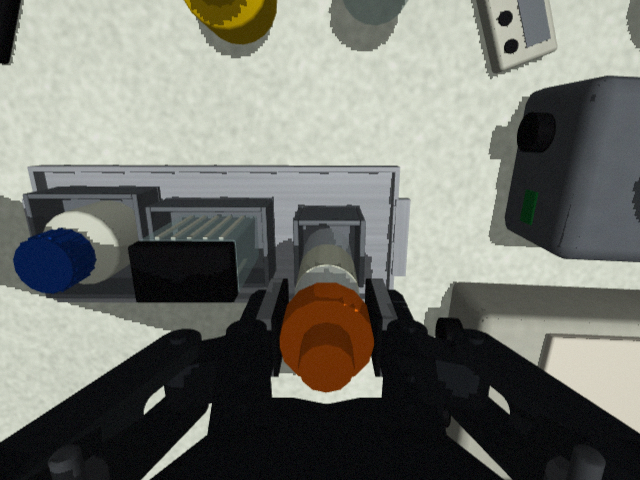

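```bash
python3 - <<'E'
from carr import *
c=dict(np.load('w17.npz'))
f=cv2.imread('pics/w17.png')
for o,y,col in((np.array([.5147,-.2457]),np.radians(2.6),(0,255,0)),):
    K=corners(o,y)
    for i in range(3): cv2.polylines(f,[np.array([proj(c,p) for p in K[4*i:4*i+4]]).round().astype(int)],True,col,1)
    print(K[0:4].mean(0), proj(c,K[0]),proj(c,K[3]))
cv2.imwrite('pics/w17o.png',cv2.resize(f[150:380,10:420],None,fx=1.9,fy=1.9))
E
python3 go.py .610 -.2413 .081 2.5
```

```text
[ 0.61060117 -0.24134515  0.06      ] [366.14485822 221.31703902] [292.93010169 221.22222598]
t 22.03 pos [ 0.6099 -0.221   0.1758] rot [-3.14   0.     0.047] w 0.389 F [-0.2 -0.5 -0.7]
q [ 0.15  0.52  0.22  1.62 -0.13  1.01  0.46]
rel [-0.8 20.4 94.8] [-0.002  0.     0.003]
```

View pics/w17o.png

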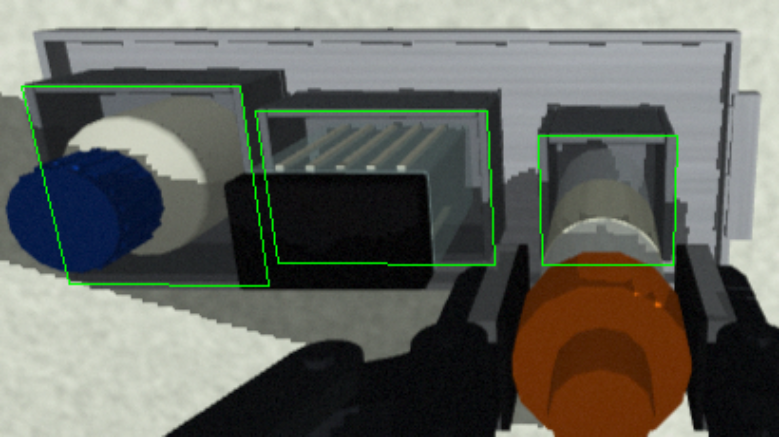

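Call:
{"op": "arm_command", "data": {
  "rows": [0, 12, 0, 0, 0, 0, 0, 20.5, 0, 0, 0, 0, 0, 20.5, 8, 0, 0, 0, 0, 20.5, 18, 0, 0, 0, 0, 20.5, 25, 0, 0, 0]
}}

```text
time_s: 22.45
position: [0.6101, -0.2437, 0.1495]
tcp_rot: [-3.14, 0.001, 0.043]
wrist_force: [-0.1, 0.2, -0.4]
width: 0.386
```

```bash
python3 - <<'E'
from station import r, vision, spotter
from h import *
c=vision.camera('wrist'); cv2.imwrite('pics/w18.png',c['frame'][:,:,::-1])
E
python3 go.py .610 -.2415 .081 2.5
```

```text
t 22.5 pos [ 0.609  -0.2428  0.1477] rot [-3.139  0.004  0.044] w 0.389 F [-1.3  0.7 -1.9]
q [ 0.18  0.57  0.22  1.62 -0.14  0.97  0.49]
rel [ 1.3 -1.1 66.7] [-0.003  0.004  0.   ]
```

View pics/w18.png

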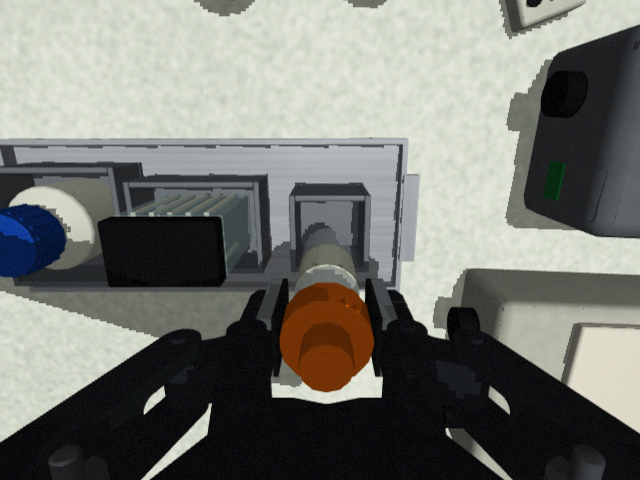

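Call:
{"op": "arm_command", "data": {
  "rows": [0.5, -1, 10, 0, 0, 0, 0.5, -1, 20, 0, 0, 0, 0.5, -1, 30, 0, 0, 0, 0.5, -1, 40, 0, 0, 0, 0.5, -1, 47, 0, 0, 0]
}}

```text
time_s: 22.92
position: [0.6104, -0.2422, 0.102]
tcp_rot: [-3.14, 0.002, 0.044]
wrist_force: [-0.1, 0.3, -1.2]
width: 0.387
```

Call:
{"op": "arm_command", "data": {
  "rows": [0, 0, 3, 0, 0, 0, 0, 0, 6, 0, 0, 0, 0, 0, 9, 0, 0, 0, 0, 0, 11, 0, 0, 0, 0, 0, 13, 0, 0, 0]
}}

```text
time_s: 23.33
position: [0.6114, -0.2428, 0.0911]
tcp_rot: [-3.141, -0.001, 0.044]
wrist_force: [0.0, 0.3, -0.2]
width: 0.384
```

Call:
{"op": "arm_command", "data": {
  "rows": [0, 0, 0.8, 0, 0, 0, 0, 0, 1.6, 0, 0, 0, 0, 0, 2.4, 0, 0, 0, 0, 0, 3.1, 0, 0, 0, 0, 0, 3.8, 0, 0, 0]
}}

```text
time_s: 23.75
position: [0.6112, -0.2426, 0.0872]
tcp_rot: [-3.141, -0.0, 0.044]
wrist_force: [0.6, -0.1, -0.0]
width: 0.388
```

Call:
{"op": "arm_command", "data": {
  "rows": [0, 0, 0.8, 0, 0, 0, 0, 0, 1.6, 0, 0, 0, 0, 0, 2.4, 0, 0, 0, 0, 0, 3.2, 0, 0, 0, 0, 0, 4, 0, 0, 0]
}}

```text
time_s: 24.17
position: [0.6111, -0.2426, 0.083]
tcp_rot: [-3.141, 0.0, 0.044]
wrist_force: [-0.3, 0.6, -0.2]
width: 0.387
```

Call:
{"op": "arm_command", "data": {
  "rows": [0, 0, 0.5, 0, 0, 0, 0, 0, 1, 0, 0, 0, 0, 0, 1.5, 0, 0, 0, 0, 0, 2, 0, 0, 0, 0, 0, 2, 0, 0, 0]
}}

```text
time_s: 24.58
position: [0.611, -0.2426, 0.081]
tcp_rot: [-3.141, 0.0, 0.044]
wrist_force: [-0.1, -0.6, 0.4]
width: 0.387
```

Call:
{"op": "arm_command", "data": {
  "rows": [0, 0, 0.3, 0, 0, 0, 0, 0, 0.6, 0, 0, 0, 0, 0, 0.9, 0, 0, 0, 0, 0, 1.2, 0, 0, 0, 0, 0, 1.2, 0, 0, 0]
}}

```text
time_s: 25.0
position: [0.6113, -0.2428, 0.0804]
tcp_rot: [-3.141, -0.0, 0.044]
wrist_force: [-0.4, 0.4, 4.1]
width: 0.385
```

Contact (4 N) at the expected height. Releasing with a modest opening and rising.

Call:
{"op": "arm_command", "data": {
  "rows": [0, 0, 0, 0, 0, 0, 0, 0, 0, 0, 0, 0, 0, 0, 0, 0, 0, 0, 0, 0, 0, 0, 0, 0, 0, 0, -6, 0, 0, 0],
  "gripper": 0.4
}}

```text
time_s: 25.42
position: [0.6101, -0.2421, 0.0847]
tcp_rot: [-3.14, 0.003, 0.044]
wrist_force: [-0.0, -0.8, -0.0]
width: 0.597
```

Call:
{"op": "arm_command", "data": {
  "rows": [0, 0, -15, 0, 0, 0, 0, 0, -35, 0, 0, 0, 0, 0, -65, 0, 0, 0, 0, 0, -95, 0, 0, 0, 0, 0, -120, 0, 0, 0]
}}

```text
time_s: 25.83
position: [0.6115, -0.2429, 0.2085]
tcp_rot: [-3.141, -0.001, 0.044]
wrist_force: [-0.3, 0.2, -0.2]
width: 0.603
```

Call:
{"op": "arm_command", "data": {
  "rows": [-10, -30, 0, 0, 0, 0, -20, -65, -5, 0, 0, 0, -30, -100, -10, 0, 0, 0, -40, -135, -10, 0, 0, 0, -50, -165, -10, 0, 0, 0]
}}

```text
time_s: 26.25
position: [0.5535, -0.0776, 0.217]
tcp_rot: [-3.14, -0.001, 0.045]
wrist_force: [0.7, 0.6, -0.2]
width: 0.605
```

Call:
{"op": "arm_command", "data": {
  "rows": [-10, -35, 0, 0, 0, 0, -20, -70, 0, 0, 0, 0, -30, -105, 0, 0, 0, 0, -40, -140, 0, 0, 0, 0, -45, -160, 0, 0, 0, 0]
}}

```text
time_s: 26.67
position: [0.5002, 0.0823, 0.2167]
tcp_rot: [-3.139, 0.0, 0.048]
wrist_force: [-0.4, 0.2, 0.0]
width: 0.602
```

```bash
python3 - <<'E'
from station import r, vision, spotter
from h import *
c=vision.camera('top'); a=np.clip(c['frame'][100:340,150:500,::-1].astype(float)*1.5,0,255).astype(np.uint8); cv2.imwrite('pics/tf.png',cv2.resize(a,None,fx=2.2,fy=2.2,interpolation=cv2.INTER_CUBIC))
c=vision.camera('scene'); a=c['frame'][100:460,80:500,::-1]; cv2.imwrite('pics/sf.png',cv2.resize(a,None,fx=1.6,fy=1.6,interpolation=cv2.INTER_CUBIC))
E
python3 go.py .610 -.2415 .081 2.5
```

```text
t 26.77 pos [0.5006 0.0829 0.2167] rot [-3.139 -0.     0.052] w 0.599 F [ 0.5 -0.  -0.7]
q [-0.31  0.23  0.11  1.93 -0.03  0.98 -0.13]
rel [ 92.5 330.1 134.8] [-0.003 -0.     0.008]
```

View pics/tf.png

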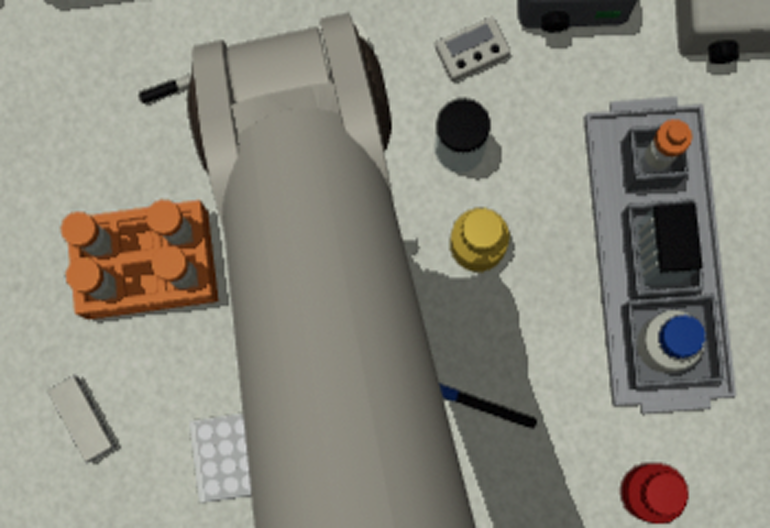

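View pics/sf.png

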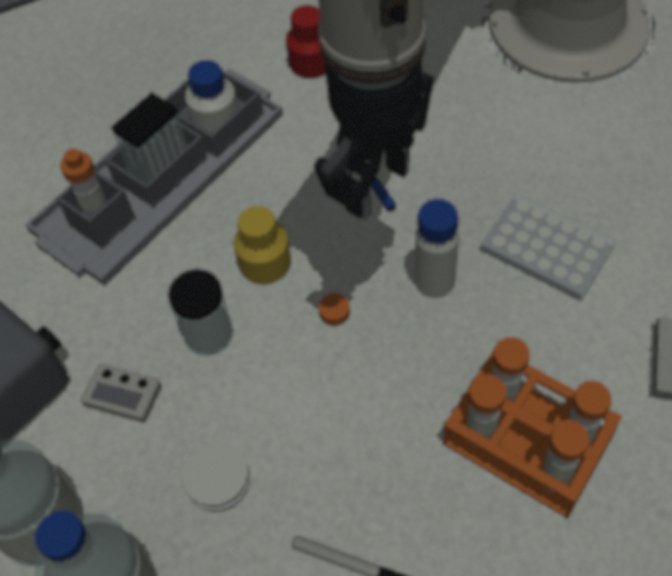

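Both views show all three standing upright in their holders: top-crop caps at (674,137), (678,236) and (683,336). The slim bottle, round jar and the other tubes have not moved, and the arm is clear. Handing in.

```bash
python3 -c "
from station import r
print(r.sign_off())"
```

```text
the job is handed in; nothing more can be done
None
```

The kit is made up and handed in at about 27 s of the 102 s allowed. I placed the squat bottle in the large square holder, then the oblong jar in the oblong holder, then the stepped-cap tube in the small square holder.

- **Set down gently:** I lowered each one to contact before releasing it. The wrist force at contact was about 17 N for the bottle, 5 N for the jar and 4 N for the tube.
- **Final check:** the last top and scene pictures show all three upright in their holders. The slim bottle, the round jar and the other tubes look unmoved, and the gripper is clear of everything. I judged uprightness by eye and did not measure it.
- **Disagreements:** carrier position estimates from the different cameras differed by up to about 5 mm. I used a middle value and confirmed it with a rim overlay before lowering the jar and the tube. The tube-finding network found nothing in the wrist picture, so I located the tube from the picture myself.

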